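# Pin the pick-off mirror arm and lock the linchpin

## Task

Pin the sliding mirror arm in its working position: take the linchpin, the pin with the wire bail, from the parking block, put it into the hole on top of the sleeve with the bail open towards the free end, and slide the sleeve with it towards the pedestal until you feel the hidden hole in the bar, then push it fully home. Swing the bail down round the sleeve's free end until it snaps past the pin's lower end and locks. Load the arm with no more than 40 N at any time, it carries an aligned mirror, and leave the plain pin and everything else where it is.

Things in the scene. Friction and masses are not known exactly. Their poses are not given: they have to be found in the camera images.
- pin_head (a point): Linchpin, centre of its grip, a dark steel block with flat sides: 19 mm along its x, 14 mm along y (grip it across y), 34 mm from the collar's underside to its top. The point is on the shank's axis, 15 mm below the top, 19 mm above the collar's underside. z points up. To miss the bail's wires keep the fingertips 10 mm or more above the collar's underside.
- pin_seat (a point): Linchpin, centre of the underside (seat) of its round 20 mm collar; axes as pin_head. Below it the shank, 10 mm thick, ends in a round nose 38 mm down. The pin starts upright in one of the two holes of an aluminium parking block (55 mm tall, 44 x 108 mm), the collar on the block's top.
- bail_hinge (a point): Linchpin, the bail's hinge: 6 mm above the seat, 8 mm to the pin's -x of the shank's axis, hinge line along y; axes as pin_head. The bail is a U of 4 mm wire: side wires at y = +21 and -21 mm (wire centres), cross wire 44 mm from the hinge. Open, it reaches out to the pin's +x.
- bail (a joint): Bail angle (rad): 0 = level towards the pin's +x, 1.57 = straight down along the shank; grows as it closes, stays where left, stop at 1.60. From 1.24 to 1.49 the cross wire rides over the pin's nose, stretching the sprung bail about 2.5 mm (some 5 to 12 N at the side wires 28 mm from the hinge, most near 1.37). Past 1.49 it is free again behind the nose: locked.
- sleeve_hole (a point): Centre of the mouth of the 11 mm hole in the top of the mirror arm's aluminium sleeve, 90 mm above the table; it moves with the sleeve. x points along the arm to its free end (18 mm off), z up. Sleeve 28 mm wide (y), 22 mm high, walls 4 mm, ends open, the same hole in its bottom wall. The linchpin goes in with its x along this x, the bail open to the free end.
- bar_entry (a point): Point on the pedestal's face, on the bar's axis, 79 mm above the table. The bar, 20 x 14 mm, is clamped here and runs inside the sleeve, its top 4 mm below the sleeve's. Its 12 mm cross hole is hidden: 4 to 13 mm towards the pedestal from where sleeve_hole starts, depending on how the bar was last clamped. The sleeve slides towards the pedestal with about 1 N of friction, 15 mm or more.
- mirror_arm: Pedestal of the mirror arm (black, base 78 x 72 mm, 104 mm tall), screwed to the table, with the bar, the sleeve and the mirror mount on it (50 mm wide, 51 mm above the sleeve's top, 46 to 102 mm from sleeve_hole towards the pedestal). Origin: centre of its underside; x along the arm to the free end.
- plain_pin: The other pin in the parking block, 64 mm from the linchpin: same shank and collar, round 15 mm grip, no bail. Origin at the centre of its collar's underside. Leave it there. A monitor stands behind the parking block, its screen at x over 0.57 m, y under -0.07 m.
- screw_tin: Round metal tin, 66 mm across, 27 mm tall, origin under its centre. A bystander. Behind and left of it stands the spectrometer (x over 0.47 m, y 0.12 to 0.48 m, up to 0.32 m tall): pass above or in front of it.
- post_holder: Black post holder on a 50 mm square base, 61 mm tall, origin under its centre. A bystander.
- hex_driver: Hex driver with a green handle, 213 mm long, lying on the table. A bystander.

How it is judged:
On the way, in this order (a step that is already met when the one before it is completed fails the run):
1. the linchpin is fully home through the sleeve and the bar, its collar on the sleeve (z of pin_seat in the frame of sleeve_hole below 0.0025 m and distance between pin_seat and sleeve_hole below 0.004 m), for 0.2 s.
2. the bail has snapped past the pin's lower end (value of joint bail above 1.46 rad), for 0.2 s.
At the end, for the whole second after the job is handed in: The linchpin is through sleeve and bar with its collar on the sleeve (within 2.5 mm of its seat, within 4 mm of the hole's centre, upright within 0.1 rad), and the bail is locked behind the pin's end (joint above 1.46 rad) (all of step 1 and angle between pin_seat's own z axis and vertical below 0.1 rad and value of joint bail above 1.46 rad); the robot touches nothing.
It fails at once if the mirror arm is loaded with more than 40 N (contact force between mirror_arm and anything else above 40 N).
It fails at once if the plain pin is moved by more than 15 mm (distance of plain_pin from where it was at the start of the episode above 0.015 m).
It fails at once if a bystander is moved by more than 30 mm (distance of any of screw_tin, post_holder, hex_driver from where it was at the start of the episode above 0.03 m).
It also fails if it takes over 72 s, if anything falls off the work surface, if the arm or the gripper's body presses on something with over 40 N, if the wrist force passes 120 N, or if a joint passes its speed limit or range.

## Robot

A 6-joint arm with a two-finger parallel gripper is mounted at the origin on a cart in front of the work surface, level with it; the furniture and walls round the work are solid. World frame = base frame: x ahead of the robot, y to its left, z up, the work surface at z = 0. Lengths are in m, angles in rad, forces in N, time in s.
With the tool pointing down it reaches from about 0.3 to 0.75 m from the base axis. Payload 8.5 kg.
Tool frame: the origin (TCP) lies between the finger pads; the fingertips stand 19 mm ahead of it and the grasp point (between the pads) is the TCP; z points along the fingers, y is the direction in which the jaws open and shut (so a half turn about z gives the same grasp; the last joint's range is limited). The gripper opens to 88 mm and grips with 3 to 60 N. Pads are 18 mm wide; open, the fingers measure 123 mm over their backs; the gripper's body (75 mm by 187 mm) begins 45 mm behind the grasp point.
Start: joints at [-1.429, 0.381, 1.297, -0, 1.464, -0.215], TCP at [0.192, -0.515, 0.238] pointing down, gripper open.
Joint ranges: [-3.11, 3.11], [-0.89, 2.33], [0.22, 2.48], [-1.42, 4.56], [0.17, 2.85], [-2.88, 2.88]. Speed limits (rad/s): [2.39, 2.39, 3.14, 3.14, 3.14, 3.14].

## Interface

Orientations are given as a 3x3 rotation matrix whose columns are the frame's x, y, z axes.
In Python, from rig import r, camera, camera_params, workorder gives the robot as it stands.
- The arm moves only by the shell command python3 -m crank 'ROWS' [FORCE]. ROWS is JSON, a list of rows, each a list of 3 entries, a list of its own where there are three numbers: the turn, a rotation vector about the tool's x, y, z in degrees, then the shift along the tool's x, y, z in mm, then the finger opening in mm, from 0 to 88.1. In form: [[[rx, ry, rz], [tx, ty, tz], hand], ...]. A call has 1 to 20 rows; each row shifts and turns the commanded pose from where the row before left it, along the tool's axes as they then stand; what a row does not reach is not made up. A row lasts 1/10 s, in which the tool goes at most 50 mm and 8.59 degrees, less where a joint would pass 70% of its speed; a pose out of reach is approached as far as the arm can. A call with a gripper value outside its range is refused whole. The fingers move at their own pace and stop on an object; FORCE is the grip in N (left out, the last holds). Time passes only in rows, so rows that do not move let the fingers close. It gives the time, the measured TCP pose, the force and the opening at its end, in the units of the state.
- r.get_obs(): the state, without advancing time (a new reading comes with each control period).
- camera(name): name is "scene" or "side" or "wrist"; returns (picture, depth): 384x512x3 uint8, red, green, blue; 384x512 float32, m along the optical axis (not along the pixel's ray), 0 where there is no reading.
- camera_params(name): a dict with "vfov" (degrees; the focal length in pixels is half the picture's height over the tangent of half this angle, whatever the lens; pixels are square), "cx", "cy" (the principal point, pixels), "view" (4x4, takes a point from world to camera coordinates). Camera axes: x right, y up, looking along -z (the intrinsics and any distortion apply to the point x, -y, -z); pixel columns grow to the right and rows downward; lengths in m; the calibration is good to about 2 mm. A picture is of the moment at which its call begins: read the wrist's pose just before it. camera_params takes no time and is no camera call; for the wrist camera it gives the pose at the moment of the call.
- workorder.sign_off(): hands the job in, once; it reports no verdict.
The state is a dict: "clock": time; "joint_positions": joint angles; "joint_vel": joint speeds; "joint_torque": joint torques, N m; "tool_pos": TCP position; "tool_rot": TCP orientation; "ft_force": force on the tool from outside, world axes, zero at the start; "wrist_torque": the same for the moment, N m; "opening": finger opening in m.
Only numpy, scipy, OpenCV 4.12 (cv2) and the standard library are available. Lean on these libraries where they do the work, as an engineer would, in place of code of your own. Each camera call takes 0.05 s, during which the arm holds its last target.

## Working session

There is one attempt and no reset: what is moved stays moved. The work goes in short steps, Python scripts to look and compute and a shell command to move; the robot and the scene stay as the last step left them, time stands still between calls to the robot, and variables do not carry over. Pictures are saved under pics/ and viewed, and the job is handed in when it is done.

```bash
ls; mkdir -p pics; python3 - <<'E'
from rig import r,camera,camera_params
import cv2
o=r.get_obs()
print({k:o[k] for k in o})
for n in("scene","side","wrist"):
    p=camera_params(n);print(n,p)
    im,d=camera(n)
    cv2.imwrite(f"pics/{n}0.png",im[:,:,::-1])
E
```

```text
pics
{'clock': 0.0, 'joint_positions': array([-1.42929561e+00,  3.81196998e-01,  1.29823564e+00,  3.27013705e-05,
        1.46360311e+00, -2.15312334e-01]), 'joint_vel': array([-0.00039517, -0.00010953, -0.00125257,  0.00074679,  0.00018921,
       -0.00073268]), 'joint_torque': array([ 2.45672054e-03, -4.37924016e+01, -2.24556345e+01,  7.14449259e-02,
        3.52598133e-02, -1.35465880e-04]), 'tool_pos': array([ 0.19206915, -0.51508094,  0.23704571]), 'tool_rot': array([[ 9.37016010e-01,  3.49286369e-01, -1.71328632e-04],
       [ 3.49286246e-01, -9.37014975e-01,  1.43325115e-03],
       [ 3.40077598e-04, -1.40282201e-03, -9.99998958e-01]]), 'ft_force': array([ 0.33112078, -0.85428097,  0.16405564]), 'wrist_torque': array([-0.01870851,  0.01930481,  0.01587156]), 'opening': 0.08825962012631967}
scene {'vfov': 51.76877638812219, 'cx': 253.8349105917023, 'cy': 195.1429787549753, 'view': array([[ 0.43683483, -0.89935203, -0.01847327, -0.38260838],
       [ 0.57487896,  0.26331814,  0.77471139, -0.30663883],
       [-0.69187391, -0.34904081,  0.6320451 , -1.12749199],
       [ 0.        ,  0.        ,  0.        ,  1.        ]])}
side {'vfov': 53.043597059554855, 'cx': 252.55767603785182, 'cy': 187.9910221118928, 'view': array([[-0.99988434, -0.01233196,  0.00890125,  0.4688088 ],
       [ 0.01426466, -0.55740735,  0.8301166 , -0.16037334],
       [-0.00527534,  0.83014756,  0.55751879, -1.26918643],
       [ 0.        ,  0.        ,  0.        ,  1.        ]])}
wrist {'vfov': 58.90748756622365, 'cx': 252.50817895937828, 'cy': 185.30152637182854, 'view': array([[ 3.48921866e-01, -9.37151819e-01, -8.57817704e-07,
        -5.49263596e-01],
       [ 9.04953643e-01,  3.36934027e-01, -2.59873748e-01,
         3.62934394e-02],
       [ 2.43541445e-01,  9.06748568e-02,  9.65642602e-01,
        -3.88955157e-01],
       [ 0.00000000e+00,  0.00000000e+00,  0.00000000e+00,
         1.00000000e+00]])}
```

View pics/scene0.png

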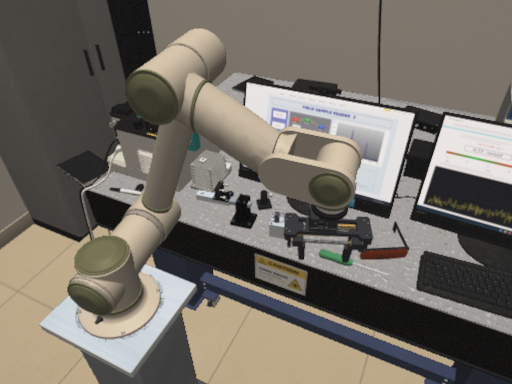

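View pics/side0.png

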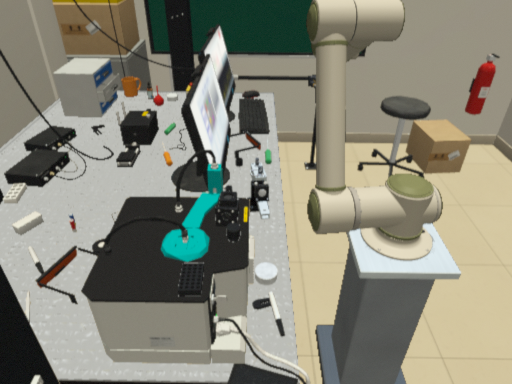

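View pics/wrist0.png

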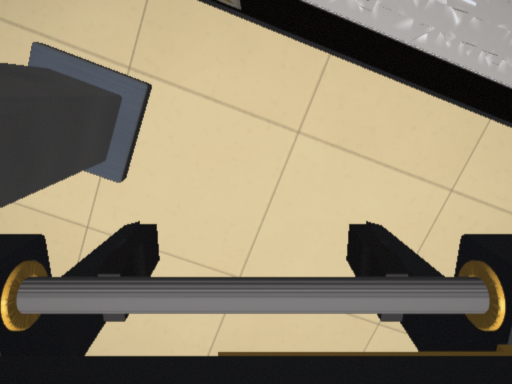

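The scene view shows the parts at about x 190–300, y 160–240, with the arm partly in front. The side view has them around (225–275, 160–300). I'll enlarge both.

```bash
python3 - <<'E'
import cv2
a=cv2.imread("pics/scene0.png")[140:280,100:300];cv2.imwrite("pics/sc_c.png",cv2.resize(a,None,fx=4,fy=4,interpolation=cv2.INTER_CUBIC))
a=cv2.imread("pics/side0.png")[140:310,180:300];cv2.imwrite("pics/si_c.png",cv2.resize(a,None,fx=3.5,fy=3.5,interpolation=cv2.INTER_CUBIC))
E
```

```text
(no output)
```

View pics/sc_c.png

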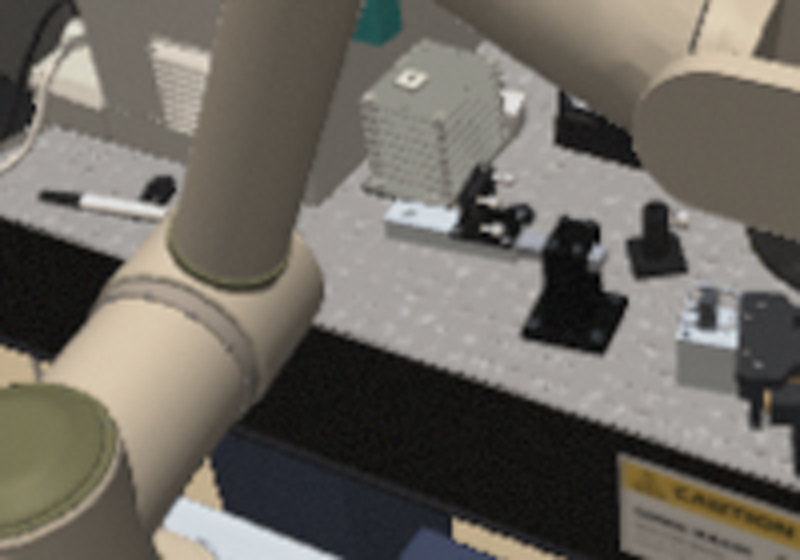

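View pics/si_c.png

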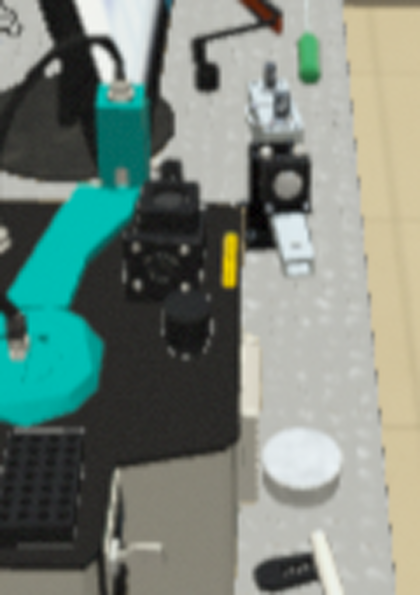

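The side view shows the sleeve's free end near (266,216), the parking block pins near (257,161) and (261,169), and the tin at (266,271). I'll convert these to rough positions.

```bash
cat > h.py <<'E'
import numpy as np, cv2
from rig import r,camera,camera_params
def P(n):
    p=camera_params(n); p['f']=192/np.tan(np.radians(p['vfov']/2)); return p
def ray(p,u,v):
    V=p['view'];R=V[:3,:3];t=V[:3,3]
    d=np.array([(u-p['cx'])/p['f'],-(v-p['cy'])/p['f'],-1.0])
    return -R.T@t, R.T@d
def plane(p,u,v,z):
    c,d=ray(p,u,v); return c+d*(z-c[2])/d[2]
def dep(p,u,v,D):
    c,d=ray(p,u,v); return c+d*D
def proj(p,X):
    V=p['view'];x=V[:3,:3]@np.asarray(X)+V[:3,3]
    return p['cx']+p['f']*x[0]/-x[2], p['cy']-p['f']*x[1]/-x[2]
def tri(*obs):
    A=np.zeros((3,3));b=np.zeros(3)
    for p,u,v in obs:
        c,d=ray(p,u,v);d=d/np.linalg.norm(d);M=np.eye(3)-np.outer(d,d);A+=M;b+=M@c
    return np.linalg.solve(A,b)
def shot(n,name,crop=None,s=1):
    im,d=camera(n)
    np.savez(f"pics/{name}.npz",d=d,im=im,**{k:v for k,v in P(n).items()})
    a=im[:,:,::-1]
    if crop: a=a[crop[1]:crop[3],crop[0]:crop[2]]
    cv2.imwrite(f"pics/{name}.png",cv2.resize(a,None,fx=s,fy=s,interpolation=cv2.INTER_CUBIC))
    return im,d
E
python3 - <<'E'
from h import *
_,D=camera("side"); p=P("side")
for n,(u,v),z in [("sleeve end",(264.5,212),.09),("hole?",(263,208),.09),("pinA",(256.7,160),.09),("pinB",(260.7,168),.09),("mirror",(262.5,192.5),.1),("pedestal base",(253,207),0),("tin",(266.5,270),.027)]:
    print(n,plane(p,u,v,z).round(3),dep(p,u,v,D[int(round(v)),int(round(u))]).round(3))
_,D=camera("scene"); p=P("scene")
for n,(u,v),z in [("sleeve end",(198,194),.09),("block corner",(270,231),.0),("pin",(277,214),.08),("base ped",(244,221),0),("post",(264,205),0)]:
    print(n,plane(p,u,v,z).round(3),dep(p,u,v,D[int(round(v)),int(round(u))]).round(3))
E
```

```text
sleeve end [ 0.432 -0.005  0.09 ] [ 0.432 -0.003  0.092]
hole? [ 0.436 -0.027  0.09 ] [ 0.436 -0.023  0.093]
pinA [ 0.458 -0.338  0.09 ] [ 0.458 -0.353  0.082]
pinB [ 0.442 -0.278  0.09 ] [ 0.442 -0.282  0.088]
mirror [ 0.437 -0.1    0.1  ] [ 0.438 -0.073  0.119]
pedestal base [ 0.469 -0.152  0.   ] [ 0.469 -0.134  0.013]
tin [0.427 0.185 0.027] [0.427 0.188 0.03 ]
sleeve end [ 0.423 -0.008  0.09 ] [ 0.421 -0.01   0.091]
block corner [ 0.446 -0.27  -0.   ] [ 0.423 -0.28   0.025]
pin [ 0.452 -0.291  0.08 ] [ 0.445 -0.294  0.087]
base ped [ 0.453 -0.167 -0.   ] [ 0.434 -0.178  0.02 ]
post [ 0.56  -0.195 -0.   ] [ 0.551 -0.199  0.009]
```

```bash
python3 - <<'E'
from h import *
o=r.get_obs();R=o['tool_rot'];p=P("wrist");c,d=ray(p,p['cx'],p['cy'])
print("cam in tool",R.T@(c-o['tool_pos']),"axis",R.T@d,"img right",R.T@p['view'][0,:3])
T=np.array([.40,-.30,.26]);print("shift tool mm",R.T@(T-o['tool_pos'])*1000)
E
```

```text
cam in tool [ 0.06581986 -0.0006606  -0.1478759 ] axis [-0.26015621  0.00108214  0.96556594] img right [-3.48125755e-04  9.99999202e-01 -1.21452729e-03]
shift tool mm [ 270.0017574  -129.09320528  -22.49043919]
```

```bash
python3 -m crank '[[[0,0,0],[40,-18,-4],88],[[0,0,0],[42,-20,-4],88],[[0,0,0],[42,-20,-4],88],[[0,0,0],[42,-20,-4],88],[[0,0,0],[40,-20,-4],88],[[0,0,0],[40,-18,-2],88],[[0,0,0],[0,0,0],88],[[0,0,0],[0,0,0],88]]'
python3 - <<'E'
from h import *
shot("wrist","w1",s=1.5); o=r.get_obs();print(o['tool_pos'],o['tool_rot'],o['ft_force'])
E
```

```text
clock: 1.05
tool_pos: [0.3824, -0.3203, 0.2596]
tool_rot: [[0.936, 0.351, -0.0], [0.351, -0.936, -0.0], [-0.0, 0.0, -1.0]]
ft_force: [-0.2, 0.1, -0.1]
opening: 0.0878
[ 0.38182805 -0.32099117  0.25950931] [[ 9.36951086e-01  3.49460281e-01 -4.17380287e-04]
 [ 3.49460320e-01 -9.36951164e-01  2.22760993e-05]
 [-3.83280334e-04 -1.66729464e-04 -9.99999913e-01]] [ 0.33467582  0.09767117 -0.22154341]
```

View pics/w1.png

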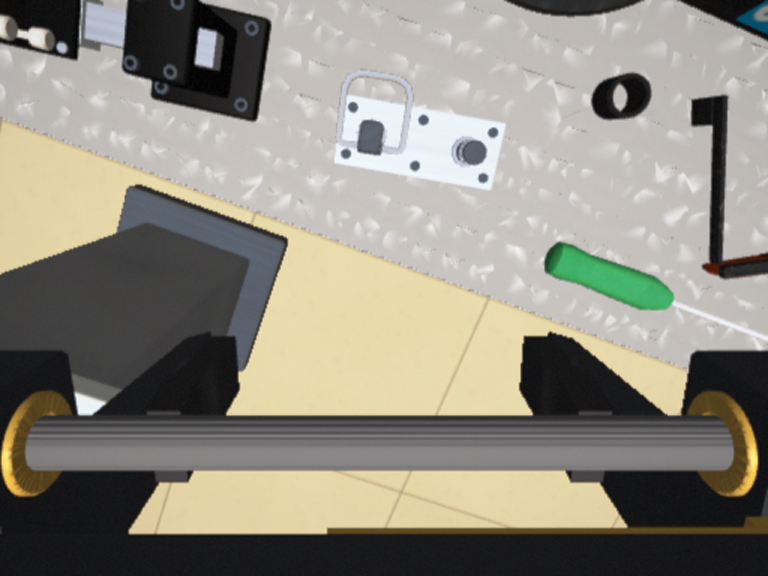

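The wrist view shows the block, the linchpin head at (370,137) with the bail running to the top of the picture, and the plain pin at (470,152). I'll crop in to measure the head and wires.

```bash
python3 - <<'E'
from h import *
z=np.load("pics/w1.npz");im=z['im'][:,:,::-1];a=im[40:135,210:345]
cv2.imwrite("pics/w1c.png",cv2.resize(a,None,fx=5.5,fy=5.5,interpolation=cv2.INTER_CUBIC))
p={k:z[k] for k in('f','cx','cy','view')}
g=cv2.cvtColor(im,cv2.COLOR_BGR2GRAY)
m=((g<90)).astype(np.uint8);m[:, :]*=1
n,l,s,c=cv2.connectedComponentsWithStats(m[40:135,210:345])
for i in range(1,n):
    if s[i,4]>8: print(s[i],c[i]+[210,40])
E
```

```text
[29 57  5  5 11] [240.45454545  99.27272727]
[35 60  8  2 11] [248.27272727 100.72727273]
```

View pics/w1c.png

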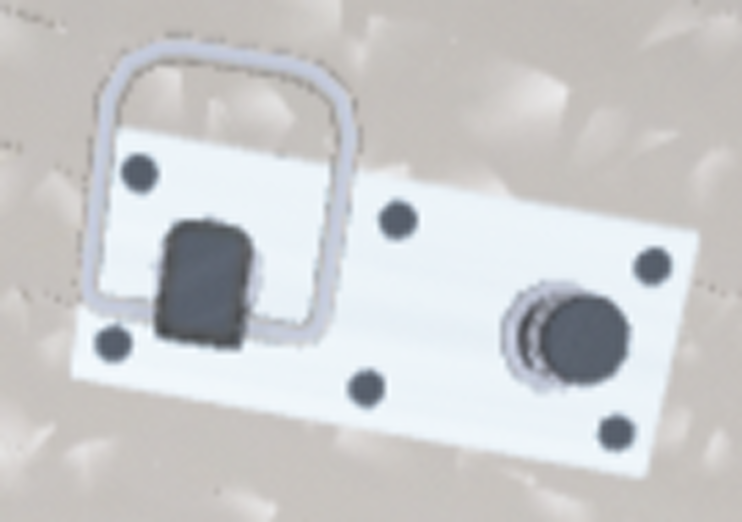

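```bash
cat > m1.py <<'E'
from h import *
z=np.load("pics/w1.npz");im=z['im'][:,:,::-1]
p={k:z[k] for k in('f','cx','cy','view')}
g=cv2.cvtColor(im,cv2.COLOR_BGR2GRAY)[40:135,210:345]
m=(g<135).astype(np.uint8)
n,l,s,c=cv2.connectedComponentsWithStats(m)
for i in range(1,n):
    if s[i,4]>60:
        cn=cv2.findContours((l==i).astype(np.uint8),0,2)[0][0]
        rc=cv2.minAreaRect(cn);print(s[i],c[i]+[210,40],rc)
C=lambda u,v:(210+u/5.5-.4,40+v/5.5-.4)
W=lambda u,v,h:plane(p,*C(u,v),h)
a=W(110,303,.061);b=W(305,334,.061);cc=W(150,48,.061);d=W(315,72,.061)
ang=lambda q:np.degrees(np.arctan2(q[1],q[0]))
print("hinge",a,b,"angle of -y dir",ang(b-a),"cross",ang(d-cc),np.linalg.norm((a+b)/2-(cc+d)/2))
L=W(103,120,.061)-W(90,290,.061);Rr=W(349,130,.061)-W(318,320,.061);print("sides x dir",ang(L),ang(Rr))
print("width",np.linalg.norm(W(97,200,.061)-W(338,230,.061)))
h=[W(120,127,.055),W(698,233,.055),W(642,478,.055),W(72,378,.055)]
print("block",h,ang(h[1]-h[0]),ang(h[2]-h[3]),"centre",sum(h)/4)
print("head top", W(208,275,.089), "plainpin top",W(585,338,.08))
E
python3 m1.py
```

```text
[ 28  40  18  23 341] [246.64516129  91.36070381] ((36.46207046508789, 50.955177307128906), (16.359960556030273, 22.09010124206543), 4.763641834259033)
[ 94  54  20  16 232] [314.43534483 101.10344828] ((103.5, 61.5), (15.0, 19.0), 90.0)
hinge [ 0.43459998 -0.27699377  0.061     ] [ 0.44175781 -0.31162619  0.061     ] angle of -y dir -78.3225315704643 cross -77.30871762450548 0.043615520480604957
sides x dir 14.746433880136342 11.50928129902217
width 0.04291597834837203
block [array([ 0.46359874, -0.26824406,  0.055     ]), array([ 0.48299819, -0.37199047,  0.055     ]), array([ 0.43934169, -0.38011179,  0.055     ]), array([ 0.4194369 , -0.27452635,  0.055     ])] -79.408624789343 -79.32399139920535 centre [ 0.45134388 -0.32371817  0.055     ]
head top [ 0.44509569 -0.29221629  0.089     ] plainpin top [ 0.45784699 -0.35568791  0.08      ]
```

The block's outline, its hole spacing and the head top agree on the pin being at about (0.445, -0.292), with yaw about 12.5°. I'll go over it, turn 8° and look again.

```bash
python3 -m crank '[[[0,0,0],[24,-2,20],70],[[0,0,0],[24,-2,30],60],[[0,0,0],[21,-1,30],50],[[0,0,8],[0,0,20],50],[[0,0,0],[0,0,0],50],[[0,0,0],[0,0,0],50]]'
python3 - <<'E'
from h import *
shot("wrist","w2",s=1.5); o=r.get_obs();print(o['tool_pos'],o['tool_rot'],o['ft_force'])
E
```

```text
clock: 1.7
tool_pos: [0.4445, -0.2931, 0.1601]
tool_rot: [[0.976, 0.217, -0.0], [0.217, -0.976, -0.0], [-0.0, 0.0, -1.0]]
ft_force: [-0.2, -1.0, 0.1]
opening: 0.0502
[ 0.44468519 -0.29321405  0.16072806] [[ 9.76213423e-01  2.16809416e-01  1.01500826e-03]
 [ 2.16810578e-01 -9.76212925e-01 -1.22400988e-03]
 [ 7.25487314e-04  1.41495940e-03 -9.99998736e-01]] [ 1.15169169 -0.62780671  0.71844903]
```

View pics/w2.png

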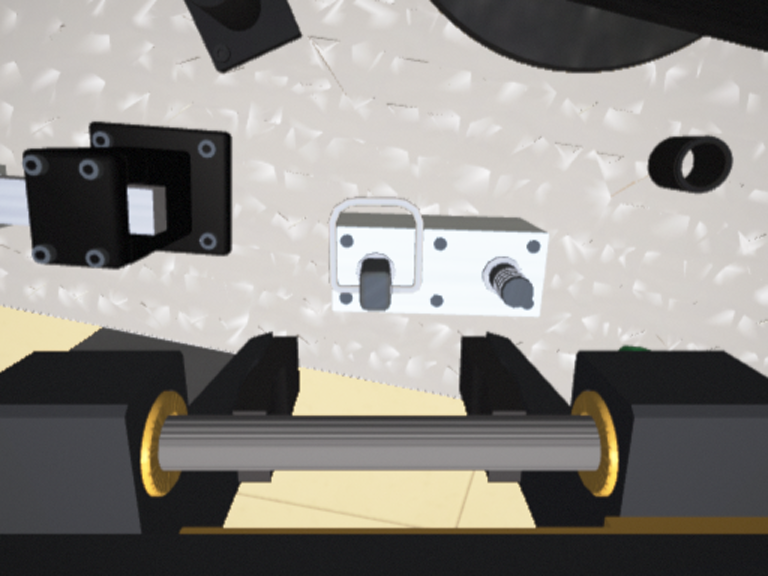

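```bash
python3 - <<'E'
from h import *
z=np.load("pics/w2.npz");im=z['im'][:,:,::-1]
p={k:z[k] for k in('f','cx','cy','view')}
a=im[120:220,210:330]
cv2.imwrite("pics/w2c.png",cv2.resize(a,None,fx=6,fy=6,interpolation=cv2.INTER_CUBIC))
o=r.get_obs();print(proj(p,o['tool_pos']*[1,1,0]+[0,0,.089]),o['tool_pos'],proj(p,o['tool_pos']*[1,1,0]+[0,0,.055]))
E
```

```text
(np.float64(252.78821487945314), np.float64(194.8606826191859)) [ 0.44468519 -0.29321405  0.16072806] (np.float64(252.63771802272058), np.float64(182.224309476662))
```

View pics/w2c.png

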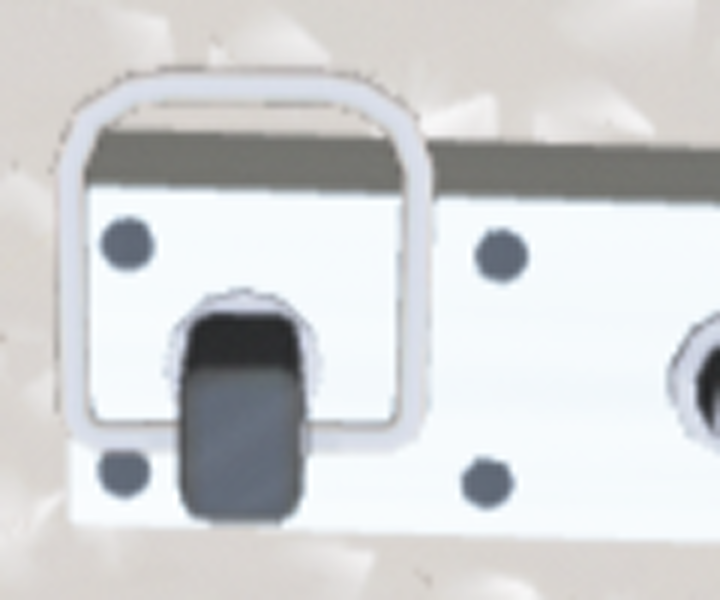

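```bash
python3 -m crank '[[[0,0,0],[0.7,-1.7,20],50],[[0,0,0],[0,0,25],50],[[0,0,0],[0,0,20],50],[[0,0,0],[0,0,10],50],[[0,0,0],[0,0,0],10],[[0,0,0],[0,0,0],10],[[0,0,0],[0,0,0],10],[[0,0,0],[0,0,0],10],[[0,0,0],[0,0,0],10],[[0,0,0],[0,0,0],10]]' 40
python3 - <<'E'
from h import *
shot("wrist","w3",s=1.5); o=r.get_obs();print(o['tool_pos'],o['tool_rot'],o['ft_force'],o['opening'])
E
```

```text
clock: 2.75
tool_pos: [0.4456, -0.2905, 0.0852]
tool_rot: [[0.976, 0.216, 0.001], [0.216, -0.976, -0.001], [0.001, 0.001, -1.0]]
ft_force: [-0.1, -1.1, 2.4]
opening: 0.0127
[ 0.44561689 -0.2904889   0.08518918] [[ 9.76484466e-01  2.15585716e-01  9.41481352e-04]
 [ 2.15586719e-01 -9.76484033e-01 -1.13967520e-03]
 [ 6.73643813e-04  1.31584601e-03 -9.99998907e-01]] [-0.70319119 -0.28717311  3.74602766] 0.012065632436490788
```

View pics/w3.png

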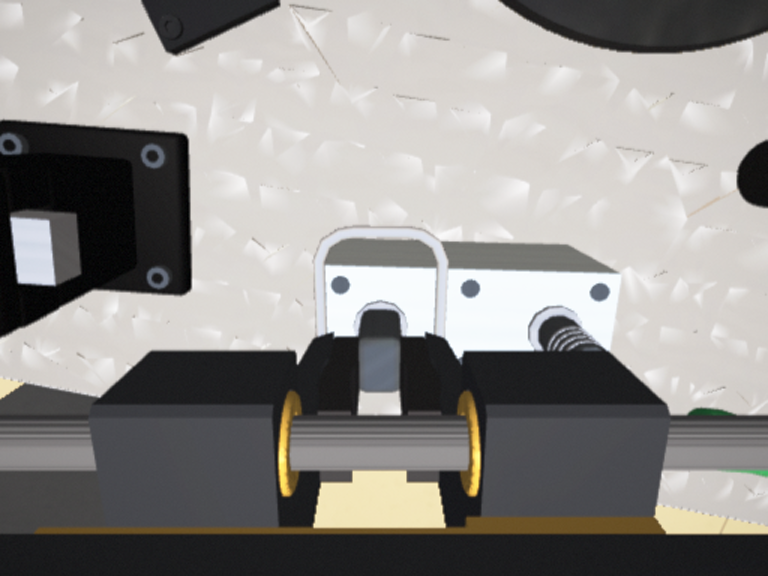

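The jaws are on the head at about (378,350), with the collar visible below and both wires clear. The opening reads 12–13 mm against the 14 mm head, so I'll let it settle before lifting a little.

```bash
python3 -m crank '[[[0,0,0],[0,0,0],10],[[0,0,0],[0,0,0],10],[[0,0,0],[0,0,0],10],[[0,0,0],[0,0,0],10]]'; python3 -m crank '[[[0,0,0],[0,0,-10],10],[[0,0,0],[0,0,-20],10],[[0,0,0],[0,0,-30],10],[[0,0,0],[0,0,-30],10],[[0,0,0],[0,0,0],10],[[0,0,0],[0,0,0],10]]'
python3 - <<'E'
from h import *
shot("wrist","w4",s=1.5); o=r.get_obs();print(o['tool_pos'],o['tool_rot'],o['ft_force'],o['opening'],o['joint_positions'])
E
```

```text
clock: 3.2
tool_pos: [0.4456, -0.2905, 0.0851]
tool_rot: [[0.977, 0.215, 0.001], [0.215, -0.977, -0.001], [0.001, 0.001, -1.0]]
ft_force: [-0.6, -0.3, 5.8]
opening: 0.0126
clock: 3.8
tool_pos: [0.445, -0.2897, 0.1743]
tool_rot: [[0.976, 0.216, -0.0], [0.216, -0.976, 0.001], [-0.0, -0.001, -1.0]]
ft_force: [-0.3, 0.5, -2.6]
opening: 0.0129
[ 0.44477514 -0.28950023  0.17352565] [[ 0.97649465  0.21553499 -0.00169471]
 [ 0.21553796 -0.97649375  0.00182884]
 [-0.0012607  -0.00215113 -0.99999689]] [-0.74080278 -0.34997683 -2.31727057] 0.012511706576783027 [-8.00288087e-01  4.04753353e-01  1.45634315e+00  6.02089645e-05
  1.28298882e+00  5.53249549e-01]
```

View pics/w4.png

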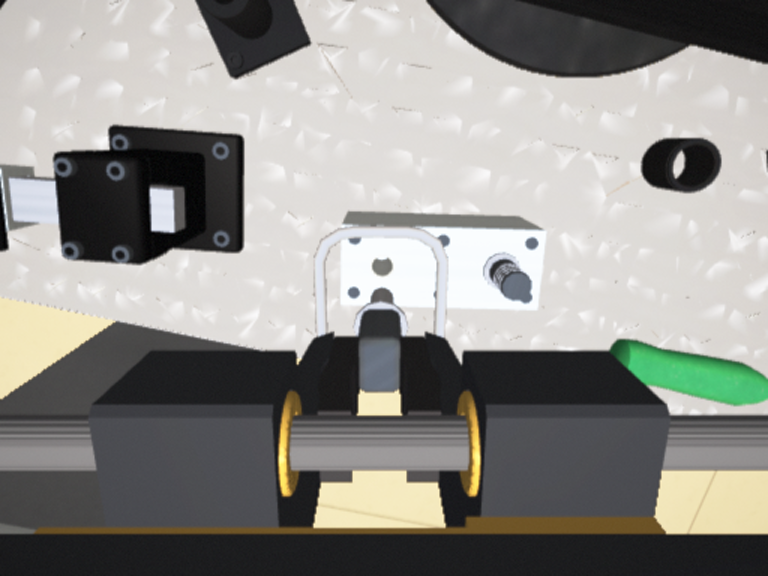

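The pin is lifted and held straight; the empty hole is at (381,267). I'll raise it, carry it over above the mount's height, and turn it by about 85°.

```bash
python3 -m crank '[[[0,0,0],[0,0,-30],10],[[0,0,0],[0,0,-40],10],[[0,0,0],[4,-20,-20],10],[[0,0,0],[8,-40,0],10],[[0,0,0],[8,-45,0],10],[[0,0,0],[8,-45,0],10],[[0,0,0],[8,-45,0],10],[[0,0,0],[8,-40,0],10],[[0,0,0],[5,-23,0],10],[[0,0,-5],[0,0,0],10],[[0,0,-8],[0,0,0],10],[[0,0,-8.5],[0,0,0],10],[[0,0,-8.5],[0,0,0],10],[[0,0,-8.5],[0,0,0],10],[[0,0,-8.5],[0,0,0],10],[[0,0,-8.5],[0,0,0],10],[[0,0,-8.5],[0,0,0],10],[[0,0,-8.5],[0,0,0],10],[[0,0,-8.5],[0,0,0],10]]';python3 -m crank '[[[0,0,-4],[0,0,0],10],[[0,0,0],[0,0,0],10],[[0,0,0],[0,0,0],10]]'
python3 - <<'E'
from h import *
shot("wrist","w5",s=1.5); o=r.get_obs();print(o['tool_pos'],o['tool_rot'],o['ft_force'],o['opening'],o['joint_positions'])
shot("side","s5",(180,140,300,310),3.5)
E
```

```text
clock: 5.75
tool_pos: [0.437, -0.0274, 0.263]
tool_rot: [[-0.066, 0.998, -0.004], [0.998, 0.066, 0.001], [0.002, -0.003, -1.0]]
ft_force: [-0.2, -0.3, -1.6]
opening: 0.0128
clock: 6.05
tool_pos: [0.4373, -0.0275, 0.2637]
tool_rot: [[-0.127, 0.992, -0.002], [0.992, 0.127, 0.001], [0.001, -0.002, -1.0]]
ft_force: [0.4, 0.7, -2.3]
opening: 0.0124
[ 0.43735855 -0.02757094  0.26394621] [[-1.27669728e-01  9.91815525e-01 -1.55106791e-03]
 [ 9.91816459e-01  1.27670708e-01  5.49984457e-04]
 [ 7.43509060e-04 -1.46815831e-03 -9.99998646e-01]] [-1.19104853 -0.40746068 -1.40785704] 0.012436098762946117 [-3.34409902e-01  1.62630625e-01  1.53036542e+00  1.05151001e-05
  1.45024227e+00 -4.62430880e-01]
```

View pics/w5.png

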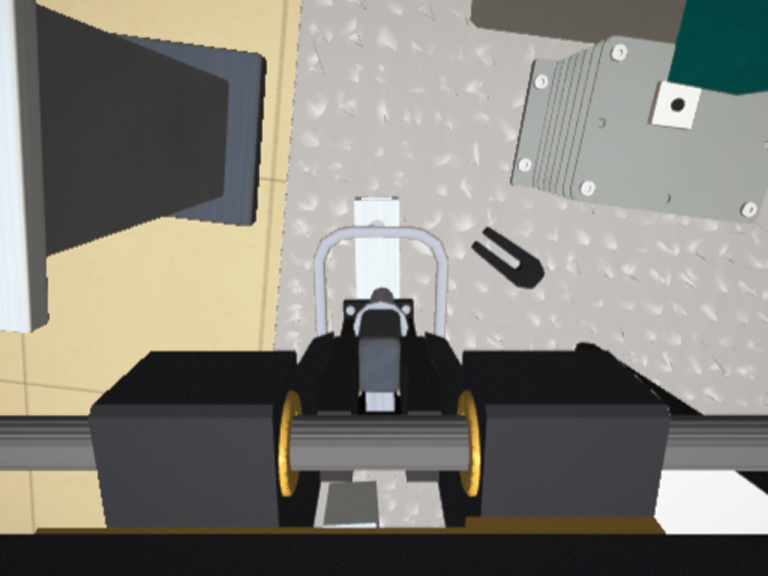

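View pics/s5.png

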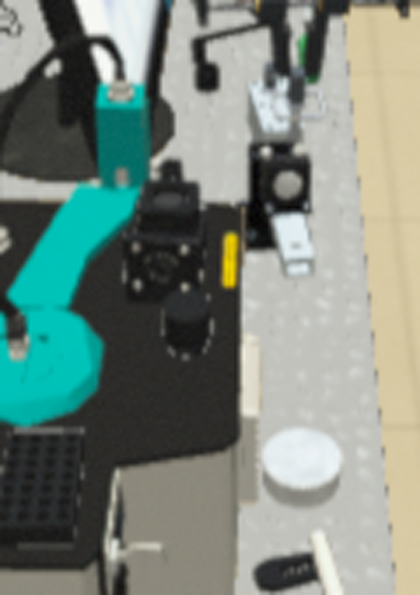

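The sleeve runs straight up the picture under the bail, with its free end at (377,198) and the hole at about (377,224), partly behind the cross wire. I'll measure it.

```bash
python3 - <<'E'
from h import *
z=np.load("pics/w5.npz");im=z['im'][:,:,::-1]
p={k:z[k] for k in('f','cx','cy','view')}
a=im[120:220,200:300]
cv2.imwrite("pics/w5c.png",cv2.resize(a,None,fx=6,fy=6,interpolation=cv2.INTER_CUBIC))
g=cv2.cvtColor(im,cv2.COLOR_BGR2GRAY).astype(float)
for v in (136,140,144,165,172,180,188):
    row=g[v,225:280]; e=np.abs(np.diff(row)); print(v,[ (225+i+.5,int(np.diff(row)[i])) for i in np.where(e>18)[0]])
E
```

```text
136 [(np.float64(235.5), 36), (np.float64(265.5), -36)]
140 [(np.float64(235.5), 33), (np.float64(265.5), -35)]
144 [(np.float64(235.5), 28), (np.float64(265.5), -34)]
165 [(np.float64(236.5), 39), (np.float64(265.5), -41)]
172 [(np.float64(236.5), 31), (np.float64(265.5), -26), (np.float64(266.5), -22)]
180 [(np.float64(236.5), 23), (np.float64(265.5), -23), (np.float64(266.5), -23)]
188 [(np.float64(236.5), 21), (np.float64(237.5), 26), (np.float64(265.5), -25), (np.float64(266.5), -24)]
```

View pics/w5c.png

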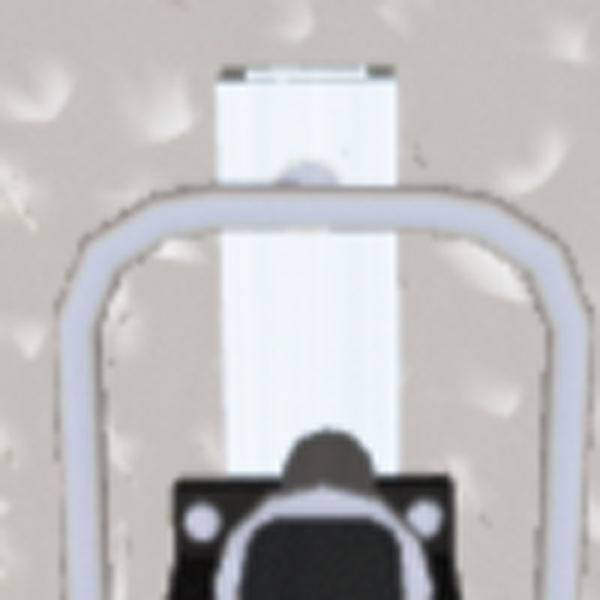

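```bash
python3 - <<'E'
from h import *
z=np.load("pics/w5.npz")
p={k:z[k] for k in('f','cx','cy','view')}
o=r.get_obs();R=o['tool_rot'];t=o['tool_pos']
e=plane(p,250.5,133.3,.09);q=plane(p,250.65,144,.09);b=plane(p,251.4,186,.09)
d=(e-b)/np.linalg.norm(e-b);print("end",e,"dir",np.degrees(np.arctan2(d[1],d[0])),"tool x yaw",np.degrees(np.arctan2(R[1,0],R[0,0])))
hole=e-.018*d;print("hole",hole, proj(p,hole),"tool frame mm",R.T@(hole-t)*1000)
h2=plane(p,200+308/6-.4,120+190/6-.4,.09);print("hole img ~",h2)
print("width mm",1000*np.linalg.norm(plane(p,235.5,140,.09)-plane(p,265.5,140,.09)))
# parking hole reference w4
z=np.load("pics/w4.npz");p={k:z[k] for k in('f','cx','cy','view')}
im=z['im'];cv2.imwrite("pics/w4c.png",cv2.resize(im[160:200,230:280,::-1],None,fx=10,fy=10,interpolation=cv2.INTER_CUBIC))
E
```

```text
end [0.43044912 0.00261291 0.09      ] dir 98.20886637407644 tool x yaw 97.35714603072694
hole [ 0.4330192  -0.01520266  0.09      ] (np.float64(250.82338992479015), np.float64(152.23627670716547)) tool frame mm [ 12.74686612  -2.57954712 174.12370312]
hole img ~ [ 0.43300557 -0.01426237  0.09      ]
width mm 28.39574157095718
```

View pics/w4c.png

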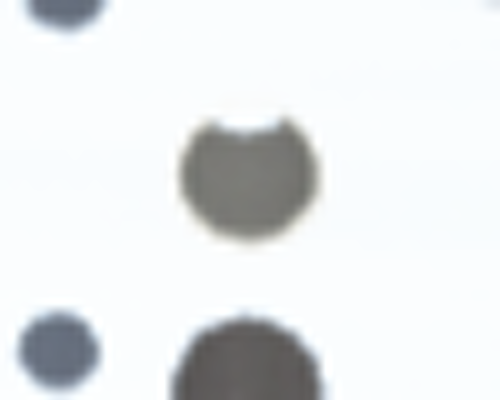

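```bash
python3 - <<'E'
from h import *
z=np.load("pics/w4.npz");p={k:z[k] for k in('f','cx','cy','view')}
h=plane(p,254.45,177.05,.055);print(h)
R=np.array([[.9765,.2155,0],[.2155,-.9765,0],[0,0,-1]])
print("seat in tool mm",1000*R.T@(h-np.array([.4456,-.2905,.0851])))
# reference with w2 and w1 poses unaffected; w5 shank nose: check pin axis in image
p=P("wrist")
o=r.get_obs()
for s in ([0,0,.0301],[1e-3,0,.0301],[0,0,.0681]):
    print(proj(p,o['tool_pos']+o['tool_rot']@np.array(s)))
E
```

```text
[ 0.4457317  -0.29040251  0.055     ]
seat in tool mm [ 0.14960921 -0.06681516 30.1       ]
(np.float64(254.1415760933665), np.float64(218.05354086762355))
(np.float64(254.1431038077867), np.float64(216.36320836968002))
(np.float64(253.85133702474667), np.float64(197.79741283877703))
```

```bash
python3 -m crank '[[[0,0,-0.8],[6,-1.3,14],10],[[0,0,0],[7,-1.3,25],10],[[0,0,0],[0,0,20],10],[[0,0,0],[0,0,5],10],[[0,0,0],[0,0,0],10],[[0,0,0],[0,0,0],10]]'
python3 - <<'E'
from h import *
shot("wrist","w6",(190,130,310,220),6); o=r.get_obs();print(o['tool_pos'],o['tool_rot'],o['ft_force'],o['opening'])
E
```

```text
clock: 6.75
tool_pos: [0.4337, -0.0153, 0.2015]
tool_rot: [[-0.143, 0.99, 0.001], [0.99, 0.143, -0.0], [-0.001, 0.001, -1.0]]
ft_force: [-0.6, -0.2, -1.4]
opening: 0.0125
[ 0.433756   -0.01535103  0.20156328] [[-1.43004235e-01  9.89720555e-01  1.73526970e-03]
 [ 9.89721770e-01  1.43005351e-01 -5.36917225e-04]
 [-7.79550868e-04  1.64065276e-03 -9.99998350e-01]] [-0.10061325 -0.27398142 -2.52192548] 0.012277738019702444
```

View pics/w6.png

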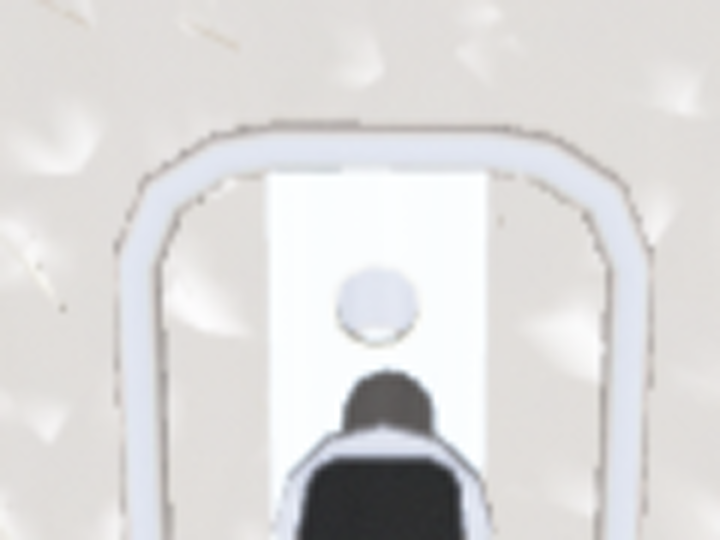

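```bash
python3 - <<'E'
from h import *
z=np.load("pics/w6.npz");p={k:z[k] for k in('f','cx','cy','view')}
o=r.get_obs();R=o['tool_rot'];t=o['tool_pos']
C=lambda u,v:(190+(u+.5)/6-.5,130+(v+.5)/6-.5)
h=plane(p,*C(376.5,304),.09);print("hole",h,"tool",1000*R.T@(h-t))
L=plane(p,*C(268,190),.09),plane(p,*C(270.5,440),.09);Q=plane(p,*C(488,190),.09),plane(p,*C(489,440),.09)
for a,b in(L,Q):print(np.degrees(np.arctan2(*(a-b)[[1,0]])))
m=(L[0]+Q[0])/2;print("mid axis tool y",1000*R.T@(m-t),"toolyaw",np.degrees(np.arctan2(R[1,0],R[0,0])))
print("nose predicted", [proj(p,t+R@np.array([.0001,0,.0301+x]))for x in(0,.038)])
E
```

```text
hole [ 0.43277946 -0.01459188  0.09      ] tool [  0.9779591   -1.04097858 111.56099421]
97.95590625169086
99.23752267045771
mid axis tool y [ 16.18818781  -0.83737325 111.54947109] toolyaw 98.22172838003613
nose predicted [(np.float64(254.18340523435126), np.float64(217.9205203273668)), (np.float64(253.89107472422674), np.float64(197.68281702655753))]
```

```bash
python3 -m crank '[[[0,0,0],[0.8,-1.0,15],10],[[0,0,0],[0,0,15],10],[[0,0,0],[0,0,7],10],[[0,0,0],[0,0,3],10],[[0,0,0],[0,0,0],10]]' 50
python3 -m crank '[[[0,0,0],[0,0,1],10],[[0,0,0],[0,0,1],10],[[0,0,0],[0,0,1],10],[[0,0,0],[0,0,0],10]]'
python3 -m crank '[[[0,0,0],[0,0,1],10],[[0,0,0],[0,0,1],10],[[0,0,0],[0,0,0],10]]'
```

```text
clock: 7.3
tool_pos: [0.4324, -0.0146, 0.161]
tool_rot: [[-0.143, 0.99, 0.0], [0.99, 0.143, -0.0], [-0.0, 0.0, -1.0]]
ft_force: [-1.2, -0.0, -1.4]
opening: 0.0124
clock: 7.7
tool_pos: [0.4321, -0.0145, 0.1577]
tool_rot: [[-0.143, 0.99, 0.0], [0.99, 0.143, 0.0], [-0.0, 0.0, -1.0]]
ft_force: [0.0, -0.1, -2.4]
opening: 0.0123
clock: 8.0
tool_pos: [0.4321, -0.0145, 0.1555]
tool_rot: [[-0.143, 0.99, -0.0], [0.99, 0.143, 0.0], [0.0, -0.0, -1.0]]
ft_force: [-0.1, -0.2, -2.4]
opening: 0.0121
```

```bash
python3 -m crank '[[[0,0,0],[0,0,1],10],[[0,0,0],[0,0,0],10],[[0,0,0],[0,0,0],10]]'
python3 -m crank '[[[0,0,0],[0,0,1],10],[[0,0,0],[0,0,0],10],[[0,0,0],[0,0,0],10]]'; python3 - <<'E'
from h import *
shot("wrist","w7",s=1.5)
E
```

```text
clock: 8.3
tool_pos: [0.4321, -0.0145, 0.1547]
tool_rot: [[-0.143, 0.99, 0.0], [0.99, 0.143, -0.0], [-0.0, 0.0, -1.0]]
ft_force: [0.0, -1.0, -1.8]
opening: 0.0123
clock: 8.6
tool_pos: [0.4322, -0.0145, 0.1537]
tool_rot: [[-0.143, 0.99, 0.0], [0.99, 0.143, -0.0], [-0.0, 0.0, -1.0]]
ft_force: [0.3, -0.1, -0.9]
opening: 0.0123
```

View pics/w7.png

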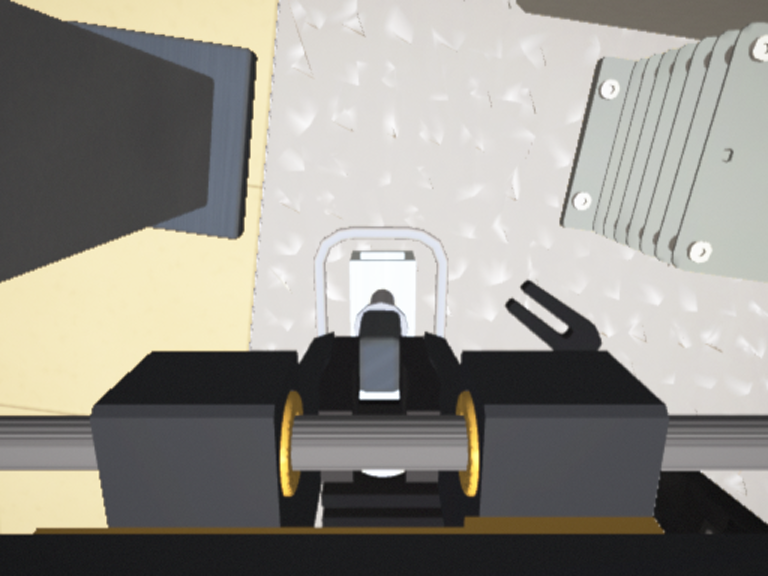

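The pin stands in the sleeve hole: its nose is at (381,297), the sleeve is centred at 382, and there is slight contact with the bar at TCP z 0.1537. Next I'll press lightly and slide towards the pedestal in small steps.

```bash
python3 -m crank '[[[0,0,0],[0,0,0.7],10],[[0,0,0],[0,0,0],10],[[0,0,0],[0,0,0],10]]'
python3 -m crank '[[[0,0,0],[-1,0,0],10],[[0,0,0],[-1,0,0],10],[[0,0,0],[0,0,0],10]]'
```

```text
clock: 8.95
tool_pos: [0.4324, -0.0146, 0.1533]
tool_rot: [[-0.143, 0.99, 0.001], [0.99, 0.143, -0.0], [-0.001, 0.001, -1.0]]
ft_force: [0.2, -0.0, 5.2]
opening: 0.012
clock: 9.25
tool_pos: [0.4326, -0.0164, 0.1533]
tool_rot: [[-0.143, 0.99, 0.001], [0.99, 0.143, 0.0], [-0.0, 0.001, -1.0]]
ft_force: [0.8, 0.3, 6.1]
opening: 0.0121
```

```bash
python3 -m crank '[[[0,0,0],[-1,0,0],10],[[0,0,0],[-1,0,0],10],[[0,0,0],[0,0,0],10]]'
python3 -m crank '[[[0,0,0],[-0.7,0,0],10],[[0,0,0],[-0.7,0,0],10],[[0,0,0],[0,0,0],10]]'
python3 -m crank '[[[0,0,0],[-0.7,0,0],10],[[0,0,0],[-0.7,0,0],10],[[0,0,0],[0,0,0],10]]'
```

```text
clock: 9.55
tool_pos: [0.4328, -0.0183, 0.1532]
tool_rot: [[-0.143, 0.99, 0.001], [0.99, 0.143, 0.001], [0.0, 0.001, -1.0]]
ft_force: [-0.1, 0.7, 5.6]
opening: 0.012
clock: 9.85
tool_pos: [0.4329, -0.0195, 0.1532]
tool_rot: [[-0.143, 0.99, 0.0], [0.99, 0.143, 0.001], [0.001, 0.001, -1.0]]
ft_force: [0.3, 2.4, 4.4]
opening: 0.0119
clock: 10.15
tool_pos: [0.4331, -0.0209, 0.1532]
tool_rot: [[-0.143, 0.99, 0.0], [0.99, 0.143, 0.001], [0.001, 0.0, -1.0]]
ft_force: [0.1, 1.6, 4.9]
opening: 0.012
```

```bash
python3 -m crank '[[[0,0,0],[-0.7,0,0],10],[[0,0,0],[-0.7,0,0],10],[[0,0,0],[0,0,0],10]]'
python3 -m crank '[[[0,0,0],[-0.7,0,0],10],[[0,0,0],[-0.7,0,0],10],[[0,0,0],[0,0,0],10]]'
python3 -m crank '[[[0,0,0],[-0.7,0,0],10],[[0,0,0],[-0.7,0,0],10],[[0,0,0],[0,0,0],10]]'
```

```text
clock: 10.45
tool_pos: [0.4333, -0.0222, 0.1531]
tool_rot: [[-0.143, 0.99, 0.0], [0.99, 0.143, 0.001], [0.001, 0.0, -1.0]]
ft_force: [-1.6, 2.2, 5.7]
opening: 0.0121
clock: 10.75
tool_pos: [0.4335, -0.0236, 0.1531]
tool_rot: [[-0.143, 0.99, 0.0], [0.99, 0.143, 0.001], [0.001, 0.0, -1.0]]
ft_force: [0.3, 2.5, 4.6]
opening: 0.0122
clock: 11.05
tool_pos: [0.4334, -0.0254, 0.1525]
tool_rot: [[-0.143, 0.99, -0.001], [0.99, 0.143, 0.0], [0.0, -0.001, -1.0]]
ft_force: [0.4, 0.7, -1.5]
opening: 0.0122
```

At about 11 mm of travel the down force disappeared and the pin began to sink, so that's the hidden hole. I'll push down with checks.

```bash
python3 -m crank '[[[0,0,0],[0,0,0.7],10],[[0,0,0],[0,0,0.7],10],[[0,0,0],[0,0,0],10]]'
python3 -m crank '[[[0,0,0],[0,0,0.8],10],[[0,0,0],[0,0,0.8],10],[[0,0,0],[0,0,0],10]]'
```

```text
clock: 11.35
tool_pos: [0.4336, -0.0253, 0.1513]
tool_rot: [[-0.143, 0.99, -0.001], [0.99, 0.143, 0.0], [0.0, -0.001, -1.0]]
ft_force: [0.3, 0.2, -2.1]
opening: 0.0121
clock: 11.65
tool_pos: [0.4337, -0.0254, 0.1499]
tool_rot: [[-0.143, 0.99, -0.0], [0.99, 0.143, -0.0], [-0.0, -0.0, -1.0]]
ft_force: [-0.6, 0.6, -2.7]
opening: 0.0119
```

```bash
python3 -m crank '[[[0,0,0],[0,0,1.5],10],[[0,0,0],[0,0,1.5],10],[[0,0,0],[0,0,2],10],[[0,0,0],[0,0,0],10]]'
python3 -m crank '[[[0,0,0],[0,0,1.5],10],[[0,0,0],[0,0,1.5],10],[[0,0,0],[0,0,2],10],[[0,0,0],[0,0,0],10]]'
python3 -m crank '[[[0,0,0],[0,0,1.5],10],[[0,0,0],[0,0,1.5],10],[[0,0,0],[0,0,2],10],[[0,0,0],[0,0,0],10]]'
```

```text
clock: 12.05
tool_pos: [0.4336, -0.0254, 0.1447]
tool_rot: [[-0.143, 0.99, -0.0], [0.99, 0.143, 0.0], [0.0, -0.0, -1.0]]
ft_force: [-0.1, 0.0, -2.0]
opening: 0.0121
clock: 12.45
tool_pos: [0.4336, -0.0253, 0.1397]
tool_rot: [[-0.143, 0.99, -0.0], [0.99, 0.143, 0.0], [0.0, -0.0, -1.0]]
ft_force: [0.2, 0.0, -2.7]
opening: 0.0125
clock: 12.85
tool_pos: [0.4336, -0.0253, 0.1347]
tool_rot: [[-0.143, 0.99, -0.0], [0.99, 0.143, 0.0], [0.0, -0.0, -1.0]]
ft_force: [0.6, 0.4, -2.4]
opening: 0.0121
```

```bash
python3 -m crank '[[[0,0,0],[0,0,2],10],[[0,0,0],[0,0,2],10],[[0,0,0],[0,0,3],10],[[0,0,0],[0,0,3],10],[[0,0,0],[0,0,0],10]]'
python3 -m crank '[[[0,0,0],[0,0,1.5],10],[[0,0,0],[0,0,1.5],10],[[0,0,0],[0,0,0],10]]'
python3 -m crank '[[[0,0,0],[0,0,0.8],10],[[0,0,0],[0,0,0.8],10],[[0,0,0],[0,0,0],10]]'
```

```text
clock: 13.35
tool_pos: [0.4336, -0.0253, 0.1245]
tool_rot: [[-0.143, 0.99, -0.0], [0.99, 0.143, 0.0], [0.0, -0.0, -1.0]]
ft_force: [1.6, 0.8, -2.0]
opening: 0.012
clock: 13.65
tool_pos: [0.4337, -0.0253, 0.1218]
tool_rot: [[-0.143, 0.99, -0.0], [0.99, 0.143, 0.0], [0.0, -0.0, -1.0]]
ft_force: [1.6, 0.7, -2.6]
opening: 0.0123
clock: 13.95
tool_pos: [0.4338, -0.0254, 0.1204]
tool_rot: [[-0.143, 0.99, 0.0], [0.99, 0.143, -0.0], [-0.0, 0.0, -1.0]]
ft_force: [1.1, 0.1, -2.3]
opening: 0.0122
```

```bash
python3 -m crank '[[[0,0,0],[0,0,0.6],10],[[0,0,0],[0,0,0],10],[[0,0,0],[0,0,0],10]]'
python3 -m crank '[[[0,0,0],[0,0,0.5],10],[[0,0,0],[0,0,0],10],[[0,0,0],[0,0,0],10]]'
```

```text
clock: 14.25
tool_pos: [0.4341, -0.0255, 0.1201]
tool_rot: [[-0.143, 0.99, 0.001], [0.99, 0.143, -0.0], [-0.001, 0.001, -1.0]]
ft_force: [1.6, 1.7, 5.1]
opening: 0.0117
clock: 14.55
tool_pos: [0.4343, -0.0255, 0.12]
tool_rot: [[-0.143, 0.99, 0.002], [0.99, 0.143, -0.001], [-0.001, 0.002, -1.0]]
ft_force: [0.8, 1.1, 10.5]
opening: 0.0123
```

The collar seated at TCP z 0.120, with about 10 N of reaction. I'll release, rise and look.

```bash
python3 -m crank '[[[0,0,0],[0,0,-1.1],10],[[0,0,0],[0,0,0],14],[[0,0,0],[0,0,0],30],[[0,0,0],[0,0,0],30],[[0,0,0],[0,0,0],30],[[0,0,0],[0,0,0],30],[[0,0,0],[0,0,-3],30],[[0,0,0],[0,0,-10],30],[[0,0,0],[0,0,-20],30],[[0,0,0],[0,0,-30],30],[[0,0,0],[0,0,-20],36],[[0,0,0],[0,0,0],36],[[0,0,0],[0,0,0],36]]'; python3 - <<'E'
from h import *
shot("wrist","w8",s=1.5);shot("side","s8",(230,170,300,230),10)
print(r.get_obs()['tool_pos'],r.get_obs()['ft_force'],r.get_obs()['opening'])
E
```

```text
clock: 15.85
tool_pos: [0.4335, -0.0253, 0.2035]
tool_rot: [[-0.143, 0.99, 0.001], [0.99, 0.143, -0.0], [-0.0, 0.001, -1.0]]
ft_force: [-0.1, -0.4, -1.0]
opening: 0.0363
[ 0.43321286 -0.02520586  0.20259616] [ 0.34635983  0.638382   -0.51611873] 0.03596463509865641
```

View pics/w8.png

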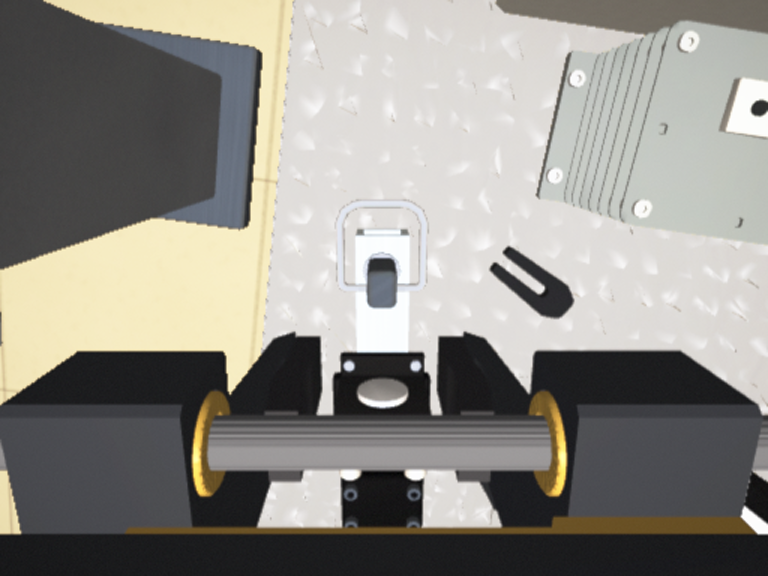

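View pics/s8.png

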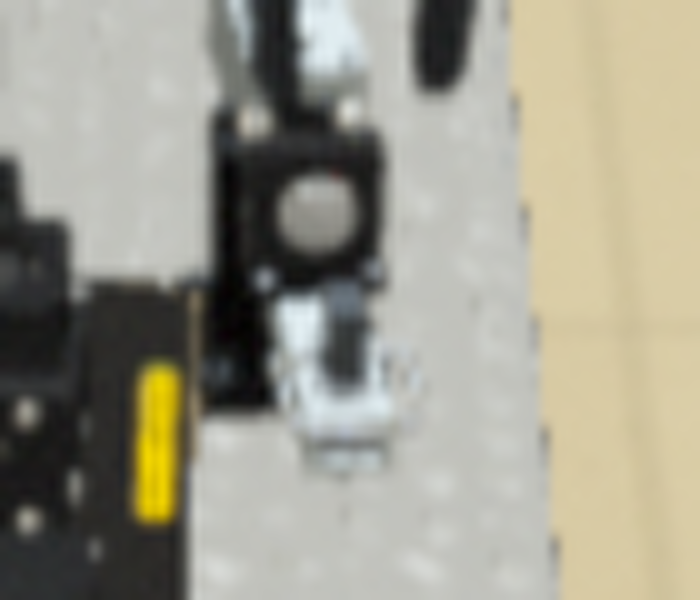

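The linchpin stands in the sleeve with its head at (381,283) and the bail level round the free end, its cross wire at (382,205). To close the bail I'll straddle the sleeve and press the side wires with the fingertips, tilting the tool 15° so the gripper body stays clear of the head and mirror mount.

```bash
python3 -m crank '[[[0,-7.5,0],[0,0,0],37],[[0,-7.5,0],[0,0,0],37],[[0,0,0],[0,0,0],37],[[0,0,0],[0,0,0],37]]'
cat > rel.py <<'E'
from h import *
import sys
o=r.get_obs();a=np.radians(98.2);u=np.array([np.cos(a),np.sin(a),0]);v=np.array([-np.sin(a),np.cos(a),0])
d=o['tool_pos']-[.4336,-.0253,0]
s=np.array([d@u,d@v,d[2]])*1000
print("t %.2f"%o['clock'],"TCP rel x,y,z",s.round(1),"F along x,y,z",np.array([o['ft_force']@u,o['ft_force']@v,o['ft_force'][2]]).round(1),"open %.1f"%(o['opening']*1e3))
if len(sys.argv)>1:
    R=o['tool_rot']; prev=s
    for w in sys.argv[1:]:
        g=np.array([float(x) for x in w.split(',')]);q=(g-prev);print(w,"->tool",(R.T@(q[0]*u+q[1]*v+[0,0,q[2]])).round(1));prev=g
E
python3 rel.py 30,0,135 30,0,122 30,0,106 26.5,0,93 20,0,88 16.3,0,86 13,0,85 9.6,0,84.2 7.6,0,84
```

```text
clock: 16.35
tool_pos: [0.4335, -0.0248, 0.2027]
tool_rot: [[-0.14, 0.989, 0.035], [0.957, 0.145, -0.253], [-0.256, -0.002, -0.967]]
ft_force: [-0.1, -0.2, 0.0]
opening: 0.0368
t 16.35 TCP rel x,y,z [  0.6   0.  202.7] F along x,y,z [-0.2  0.1  0. ] open 36.8
30,0,135 ->tool [45.8  0.2 57.9]
30,0,122 ->tool [ 3.3  0.  12.6]
30,0,106 ->tool [ 4.1  0.  15.5]
26.5,0,93 ->tool [-0.1  0.  13.5]
20,0,88 ->tool [-5.  -0.   6.5]
16.3,0,86 ->tool [-3.1 -0.   2.9]
13,0,85 ->tool [-2.9 -0.   1.8]
9.6,0,84.2 ->tool [-3.1 -0.   1.6]
7.6,0,84 ->tool [-1.9 -0.   0.7]
```

```bash
python3 -m crank '[[[0,0,0],[20,0,10],37],[[0,0,0],[16,0,14],37],[[0,0,0],[10,0,20],37],[[0,0,0],[0,0,14],37],[[0,0,0],[0,0,0],37],[[0,0,0],[0,0,0],37]]'
python3 rel.py 30,0,122 30,0,106; python3 - <<'E'
from h import *
shot("wrist","w9",s=1.5);shot("side","s9",(230,170,300,230),10)
E
```

```text
clock: 16.95
tool_pos: [0.4298, 0.0032, 0.1356]
tool_rot: [[-0.137, 0.99, 0.036], [0.956, 0.142, -0.255], [-0.258, -0.0, -0.966]]
ft_force: [0.5, 0.1, 0.0]
opening: 0.0369
t 16.95 TCP rel x,y,z [ 28.7  -0.3 135.6] F along x,y,z [ 0.1 -0.5  0. ] open 36.9
30,0,122 ->tool [ 4.7 -0.2 12.8]
30,0,106 ->tool [ 4.1  0.  15.5]
```

View pics/w9.png

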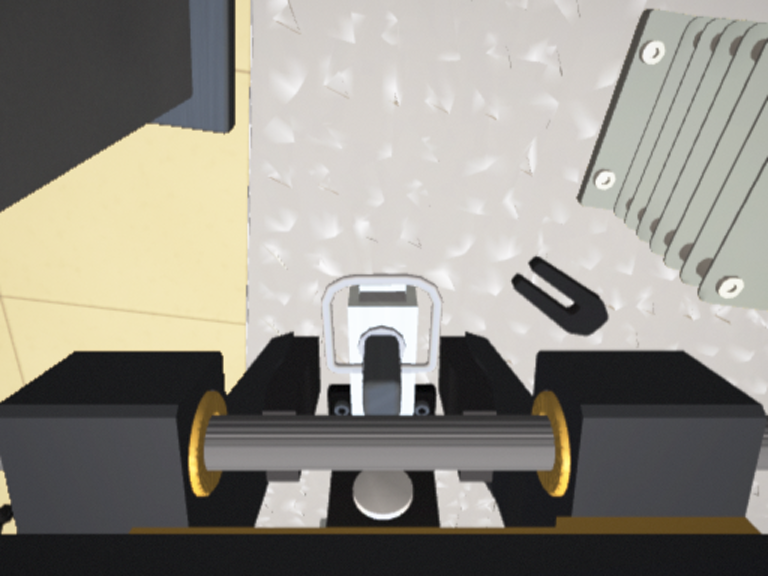

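View pics/s9.png

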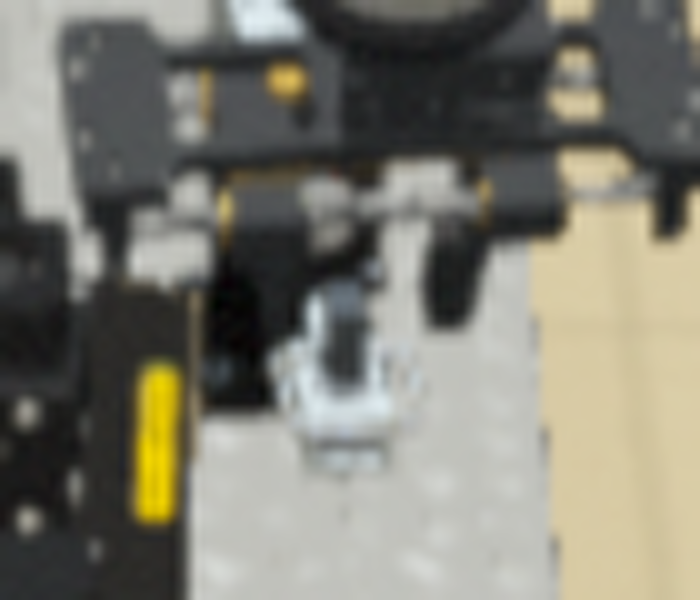

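The bail (cols 322–440, centre 381) sits centrally between the fingertips (320 and 440). I'll descend.

```bash
python3 -m crank '[[[0,0,0],[2.5,0,6],37],[[0,0,0],[2,0,6.5],37],[[0,0,0],[0,0,0],37]]'; python3 rel.py
python3 -m crank '[[[0,0,0],[1,0,4],37],[[0,0,0],[1,0,4],37],[[0,0,0],[0,0,0],37]]'; python3 rel.py
python3 -m crank '[[[0,0,0],[1,0,4],37],[[0,0,0],[1,0,4],37],[[0,0,0],[0,0,0],37]]'; python3 rel.py 26.5,0,93
```

```text
clock: 17.35
tool_pos: [0.4288, 0.005, 0.1214]
tool_rot: [[-0.139, 0.99, 0.036], [0.956, 0.143, -0.256], [-0.258, -0.002, -0.966]]
ft_force: [-0.2, 0.5, 0.1]
opening: 0.0371
t 17.35 TCP rel x,y,z [ 30.7   0.4 121.4] F along x,y,z [0.5 0.1 0.1] open 37.1
clock: 17.65
tool_pos: [0.4291, 0.0048, 0.1134]
tool_rot: [[-0.139, 0.99, 0.036], [0.956, 0.143, -0.256], [-0.259, -0.001, -0.966]]
ft_force: [0.1, 0.2, -0.6]
opening: 0.0372
t 17.65 TCP rel x,y,z [ 30.4   0.2 113.4] F along x,y,z [ 0.2 -0.1 -0.6] open 37.2
clock: 17.95
tool_pos: [0.4291, 0.0046, 0.1052]
tool_rot: [[-0.139, 0.99, 0.036], [0.956, 0.143, -0.256], [-0.259, -0.001, -0.966]]
ft_force: [0.3, -0.5, 0.2]
opening: 0.0372
t 17.95 TCP rel x,y,z [ 30.3   0.2 105.2] F along x,y,z [-0.5 -0.3  0.2] open 37.2
26.5,0,93 ->tool [-0.5  0.2 12.7]
```

```bash
python3 - <<'E'
from h import *
shot("wrist","w10",(150,150,350,260),4)
E
```

```text
(no output)
```

View pics/w10.png

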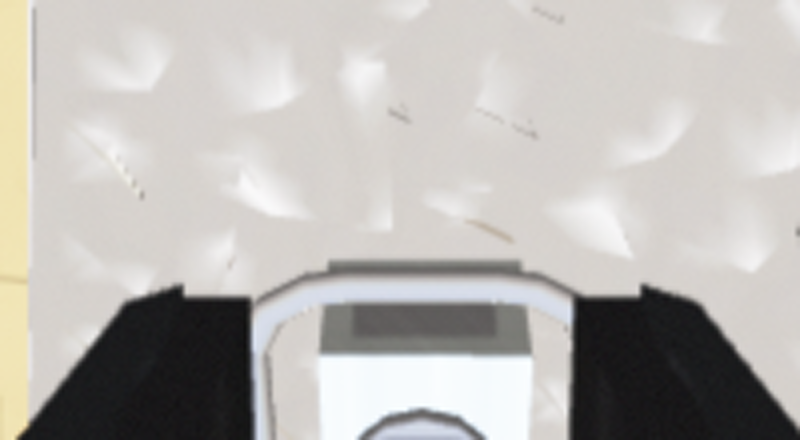

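```bash
cat > bail.py <<'E'
from h import *
import sys
z=np.load(f"pics/{sys.argv[1]}.npz");p={k:z[k] for k in('f','cx','cy','view')}
x0,y0,s=[float(q) for q in sys.argv[2:5]]
a=np.radians(98.2);u=np.array([np.cos(a),np.sin(a),0]);v=np.array([-np.sin(a),np.cos(a),0])
W=lambda x,y,zz:np.array([.4336,-.0253,0])+u*x+v*y+[0,0,zz]
C=lambda X:tuple(round((q-o+.5)*s-.5) for q,o in zip(proj(p,X),(x0,y0)))
print("sleeve end top L/R",C(W(.018,.014,.09)),C(W(.018,-.014,.09)),"seat",C(W(0,0,.09)))
for th in (0,.2,.4,.6,.8,1,1.2,1.4,1.5,1.57):
    c,sn=np.cos(th),np.sin(th)
    f=lambda q,y:W(-.008+q*c,y,.096-q*sn)
    print(th,"cross",C(f(.044,0)),"L30",C(f(.030,.021)),"R30",C(f(.030,-.021)))
E
python3 bail.py w10 150 150 4
```

```text
sleeve end top L/R (313, 360) (525, 360) seat (419, 461)
0 cross (420, 275) L30 (254, 365) R30 (585, 365)
0.2 cross (420, 241) L30 (259, 339) R30 (580, 340)
0.4 cross (419, 221) L30 (264, 323) R30 (574, 323)
0.6 cross (419, 216) L30 (268, 317) R30 (569, 317)
0.8 cross (418, 223) L30 (273, 318) R30 (564, 319)
1 cross (418, 241) L30 (277, 328) R30 (560, 328)
1.2 cross (418, 268) L30 (280, 345) R30 (557, 345)
1.4 cross (418, 302) L30 (282, 368) R30 (554, 368)
1.5 cross (418, 322) L30 (284, 382) R30 (552, 382)
1.57 cross (418, 336) L30 (284, 392) R30 (552, 392)
```

The bail's state isn't clear from the picture alone, so I'll check it with the depth image.

```bash
cat > dp.py <<'E'
from h import *
import sys
z=np.load(f"pics/{sys.argv[1]}.npz");p={k:z[k] for k in('f','cx','cy','view')};D=z['d']
a=np.radians(98.2);u=np.array([np.cos(a),np.sin(a),0]);v=np.array([-np.sin(a),np.cos(a),0])
for q in sys.argv[2:]:
    c,r0=[int(t) for t in q.split(',')]
    X=dep(p,c,r0,D[r0,c])-[.4336,-.0253,0]
    print((c,r0),"x %.1f y %.1f z %.1f"%tuple(1e3*np.array([X@u,X@v,X[2]])))
E
python3 dp.py w10 254,216 254,218 254,220 254,221 254,222 254,224 254,226 254,228 254,230 254,240 215,230 215,240 215,250 205,235 205,226 190,235 320,235 294,232
```

```text
(254, 216) x 19.3 y 0.2 z 70.3
(254, 218) x 39.3 y 0.3 z 100.3
(254, 220) x 38.6 y 0.3 z 100.9
(254, 221) x 39.4 y 0.3 z 102.8
(254, 222) x 38.8 y 0.3 z 102.7
(254, 224) x 38.0 y 0.3 z 103.2
(254, 226) x 16.5 y 0.2 z 76.2
(254, 228) x 16.0 y 0.2 z 77.4
(254, 230) x 16.2 y 0.2 z 79.5
(254, 240) x 18.4 y 0.2 z 90.8
(215, 230) x 33.4 y 18.9 z 101.8
(215, 240) x 27.2 y 19.2 z 101.7
(215, 250) x 20.5 y 19.6 z 101.1
(205, 235) x 42.9 y 21.1 z 117.6
(205, 226) x 40.3 y 22.4 z 107.8
(190, 235) x 44.3 y 27.0 z 119.2
(320, 235) x 45.0 y -26.8 z 120.1
(294, 232) x 39.3 y -17.4 z 110.8
```

```bash
python3 dp.py s9 275,196 275,199 275,200 275,201 275,202 274,194 272,196 254,190; python3 rel.py; python3 - <<'E'
from h import *
shot("side","s10",(230,170,300,230),10)
E
python3 dp.py s10 275,200 275,202 275,204 275,206 275,207 275,208 275,209  275,210
```

```text
(275, 196) x 41.6 y 26.0 z 165.2
(275, 199) x 43.0 y 26.1 z 154.9
(275, 200) x 41.5 y 26.6 z 150.1
(275, 201) x 39.6 y 27.2 z 144.8
(275, 202) x 41.4 y 27.0 z 142.4
(274, 194) x 46.2 y 21.6 z 176.1
(272, 196) x 28.1 y 19.4 z 156.2
(254, 190) x 76.0 y -43.6 z 216.0
t 18.00 TCP rel x,y,z [3.020e+01 1.000e-01 1.054e+02] F along x,y,z [ 0.5 -1.2 -0. ] open 37.4
(275, 200) x 42.3 y 26.4 z 150.7
(275, 202) x 48.6 y 25.4 z 147.8
(275, 204) x 45.0 y 26.5 z 137.4
(275, 206) x 43.6 y 27.1 z 128.7
(275, 207) x 42.3 y 27.6 z 123.9
(275, 208) x 980.7 y -172.4 z 836.6
(275, 209) x 46.4 y 27.0 z 119.2
(275, 210) x 42.9 y 27.9 z 112.6
```

View pics/s10.png

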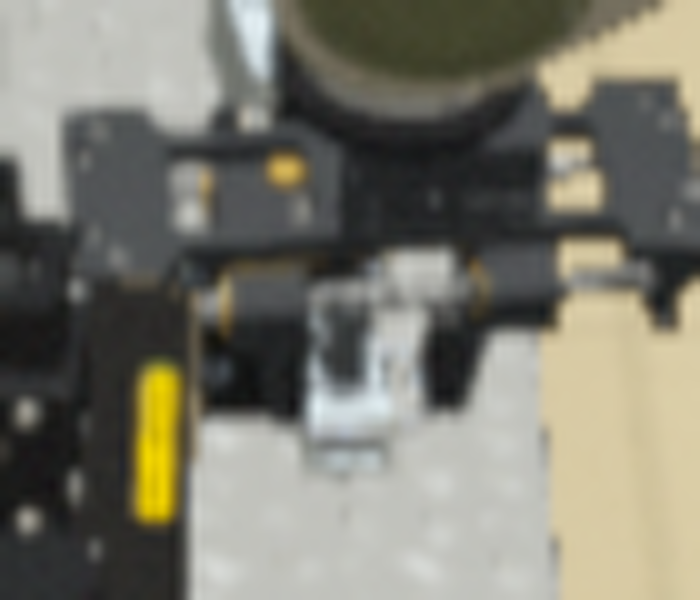

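```bash
python3 - <<'E'
from h import *
z=np.load("pics/w10.npz");im=z['im'][:,:,::-1].astype(float);D=z['d']
a=np.clip(im[190:330,110:390]*4,0,255).astype(np.uint8)
cv2.imwrite("pics/w10e.png",cv2.resize(a,None,fx=2.8,fy=2.8,interpolation=cv2.INTER_CUBIC))
p={k:z[k] for k in('f','cx','cy','view')};o=r.get_obs()
# finger pts in tool frame
for c in (180,195,205,208,211,213,300,310):
    for v in (224,232,240,250,262):
        X=o['tool_rot'].T@(dep(p,c,v,D[v,c])-o['tool_pos'])*1e3;print((c,v),X.round(1),end=' ')
    print()
E
```

```text
(180, 224) [-38.8 -61.9 118.9] (180, 232) [ 10.7 -31.5 -15. ] (180, 240) [ 10.9 -29.8 -23.5] (180, 250) [ 10.2 -28.2 -31.1] (180, 262) [  9.  -26.9 -38.2] 
(195, 224) [  9.9 -27.1  -4. ] (195, 232) [  9.3 -25.8 -11.7] (195, 240) [  8.9 -24.6 -19.1] (195, 250) [  9.2 -23.  -28.9] (195, 262) [  9.2 -21.5 -38.5] 
(205, 224) [  8.8 -22.9  -1.3] (205, 232) [  9.  -21.6 -11. ] (205, 240) [  9.2 -20.4 -19.8] (205, 250) [  6.2 -20.1 -22.9] (205, 262) [  1.2 -20.2 -23.4] 
(208, 224) [  9.4 -21.4  -2.7] (208, 232) [  9.3 -20.2 -11.8] (208, 240) [  8.  -19.6 -17.2] (208, 250) [  4.6 -19.4 -19.4] (208, 262) [ -0.9 -19.6 -19.5] 
(211, 224) [  9.3 -20.   -2.6] (211, 232) [  7.4 -19.5  -7.4] (211, 240) [  3.5 -19.7  -7.1] (211, 250) [ -0.2 -19.5  -9.6] (211, 262) [ -5.6 -19.6 -10.5] 
(213, 224) [-38.6 -34.2 118.3] (213, 232) [  3.  -19.9   3.1] (213, 240) [ -2.  -20.3   5. ] (213, 250) [ -3.5 -19.5  -2.9] (213, 262) [-16.2 -21.3   9.6] 
(300, 224) [ 8.9 20.8 -1.6] (300, 232) [  9.1  19.4 -11.4] (300, 240) [  9.1  18.3 -19.7] (300, 250) [  6.2  18.  -22.9] (300, 262) [  1.4  18.  -23.8] 
(310, 224) [ 9.6 25.1 -3.2] (310, 232) [  9.   23.8 -11.2] (310, 240) [  9.3  22.3 -20. ] (310, 250) [  9.2  20.9 -29.1] (310, 262) [  8.9  19.4 -38. ]
```

View pics/w10e.png

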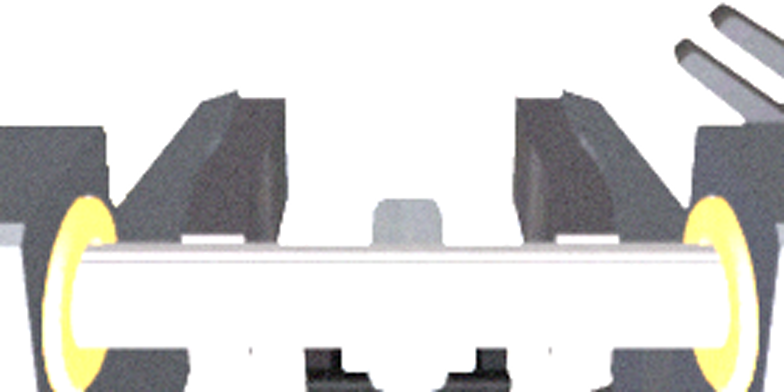

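```bash
python3 - <<'E'
from h import *
p=P("side");o=r.get_obs()
for y in(-20,-30):
  for x in(-9,0,9):
    print(y,x,[tuple((np.array(proj(p,o['tool_pos']+o['tool_rot']@np.array([x,y,z])*1e-3))-[230,170]).dot(10).round()) for z in(-20,0,5,10,19)])
w=P("wrist")
for x in(-9,0,9): print(x,[tuple(np.round(proj(w,o['tool_pos']+o['tool_rot']@np.array([x,-20,z])*1e-3),1)) for z in(-20,0,5,10,19)])
E
```

```text
-20 -9 [(np.float64(417.0), np.float64(333.0)), (np.float64(412.0), np.float64(373.0)), (np.float64(411.0), np.float64(383.0)), (np.float64(410.0), np.float64(392.0)), (np.float64(408.0), np.float64(410.0))]
-20 0 [(np.float64(422.0), np.float64(356.0)), (np.float64(417.0), np.float64(395.0)), (np.float64(416.0), np.float64(405.0)), (np.float64(414.0), np.float64(415.0)), (np.float64(412.0), np.float64(432.0))]
-20 9 [(np.float64(427.0), np.float64(378.0)), (np.float64(421.0), np.float64(418.0)), (np.float64(420.0), np.float64(428.0)), (np.float64(419.0), np.float64(437.0)), (np.float64(417.0), np.float64(455.0))]
-30 -9 [(np.float64(449.0), np.float64(331.0)), (np.float64(444.0), np.float64(371.0)), (np.float64(442.0), np.float64(380.0)), (np.float64(441.0), np.float64(390.0)), (np.float64(439.0), np.float64(408.0))]
-30 0 [(np.float64(454.0), np.float64(353.0)), (np.float64(448.0), np.float64(393.0)), (np.float64(447.0), np.float64(403.0)), (np.float64(445.0), np.float64(413.0)), (np.float64(443.0), np.float64(430.0))]
-30 9 [(np.float64(458.0), np.float64(376.0)), (np.float64(453.0), np.float64(416.0)), (np.float64(451.0), np.float64(425.0)), (np.float64(450.0), np.float64(435.0)), (np.float64(448.0), np.float64(452.0))]
-9 [(np.float64(207.4), np.float64(279.7)), (np.float64(212.7), np.float64(257.6)), (np.float64(213.9), np.float64(252.8)), (np.float64(215.0), np.float64(248.4)), (np.float64(216.7), np.float64(240.9))]
0 [(np.float64(206.6), np.float64(260.3)), (np.float64(212.1), np.float64(240.2)), (np.float64(213.3), np.float64(235.9)), (np.float64(214.4), np.float64(231.9)), (np.float64(216.3), np.float64(225.1))]
9 [(np.float64(205.8), np.float64(240.3)), (np.float64(211.5), np.float64(222.3)), (np.float64(212.7), np.float64(218.5)), (np.float64(213.9), np.float64(214.9)), (np.float64(215.8), np.float64(208.9))]
```

```bash
cat > dw.py <<'E'
from h import *
import sys
z=np.load(f"pics/{sys.argv[1]}.npz");p={k:z[k] for k in('f','cx','cy','view')};D=z['d']
for q in sys.argv[2:]:
    c,v=[int(t) for t in q.split(',')]
    print(sys.argv[1],(c,v),(1e3*dep(p,c,v,D[v,c])).round(1))
E
python3 dw.py w3 254,155 254,156 214,190 295,190 265,200 230,200 
python3 dw.py w8 254,136 254,137 228,165 283,165 254,158 245,165 
python3 dw.py w2 252,134 251,135 222,160 280,160 235,180 250,195
python3 dp.py w8 254,136 254,137 228,165 283,165 245,165 254,195 254,187
```

```text
w3 (254, 155) [ 481.4 -283.    67.2]
w3 (254, 156) [ 480.9 -283.1   67.2]
w3 (214, 190) [ 458.6 -266.9   64.2]
w3 (295, 190) [ 468.  -307.5   66. ]
w3 (265, 200) [ 456.5 -294.8   55.8]
w3 (230, 200) [ 452.3 -276.1   55.7]
w8 (254, 136) [428.1  11.3 100.6]
w8 (254, 137) [428.3  10.4  99. ]
w8 (228, 165) [411.9 -13.1  99.7]
w8 (283, 165) [453.   -7.5  98.5]
w8 (254, 158) [430.8  -6.9  89.9]
w8 (245, 165) [424.6 -13.2  90.6]
w2 (252, 134) [ 482.2 -284.4   68.5]
w2 (251, 135) [ 481.1 -283.9   66.7]
w2 (222, 160) [ 459.  -267.3   66.3]
w2 (280, 160) [ 468.  -308.3   66.4]
w2 (235, 180) [ 443.7 -279.6   55.8]
w2 (250, 195) [ 444.9 -291.2   91.5]
(254, 136) x 37.0 y 0.2 z 100.6
(254, 137) x 36.1 y 0.2 z 99.0
(228, 165) x 15.1 y 19.7 z 99.7
(283, 165) x 14.9 y -21.8 z 98.5
(245, 165) x 13.2 y 7.1 z 90.6
(254, 195) x -0.9 y 0.2 z 124.8
(254, 187) x 5.1 y 0.2 z 125.5
```

```bash
python3 - <<'E'
from h import *
z=np.load("pics/w8.npz");p={k:z[k] for k in('f','cx','cy','view')};D=z['d']
# w8: tool vertical, pose
T=np.array([.43321,-.02521,.2026]);a=np.radians(98.2)
R=np.array([[np.cos(a),np.sin(a),0],[np.sin(a),-np.cos(a),0],[0,0,-1]])
for c,v in[(60,240),(60,260),(60,300),(120,240),(205,226),(205,250),(180,250),(254,280),(254,295),(254,310),(160,290),(185,310),(185,340),(254,352),(254,358),(254,365),(30,365),(350,358)]:
    print((c,v),(R.T@(dep(p,c,v,D[v,c])-T)*1e3).round(0))
E
```

```text
(60, 240) [ 34. -45. -76.]
(60, 260) [ 34. -40. -85.]
(60, 300) [ 29. -38. -91.]
(120, 240) [ 35. -31. -76.]
(205, 226) [  9. -22.  -4.]
(205, 250) [  7. -20. -24.]
(180, 250) [ 11. -28. -32.]
(254, 280) [ 27.  -0. -81.]
(254, 295) [ 25.  -1. -84.]
(254, 310) [ 22.  -0. -84.]
(160, 290) [ 25. -21. -81.]
(185, 310) [ 22. -15. -84.]
(185, 340) [-222.  -83.  202.]
(254, 352) [ 18.  -1. -92.]
(254, 358) [  23.   -1. -100.]
(254, 365) [  24.   -1. -102.]
(30, 365) [  23.  -38. -101.]
(350, 358) [ 22.  16. -99.]
```

The depth data shows the visible fingertips end level with the reported tool_pos, with the body about 64 mm behind it, so the tips are not 19 mm ahead. The bail is still level and hasn't been touched. I'll redo the push path for tips at tool_pos.

```bash
python3 rel.py 28,0,98 28.3,0,88.4 25.5,0,80 21.6,0,75 15.2,0,69.7 11.4,0,67.8 8.2,0,66.7 4.7,0,65.9 2.7,0,65.7
python3 -m crank '[[[0,0,0],[0,0,4],37],[[0,0,0],[0,0,3.5],37],[[0,0,0],[0,0,0],37]]'; python3 rel.py
python3 -m crank '[[[0,0,0],[1,0,3],37],[[0,0,0],[1,0,3],37],[[0,0,0],[0.5,0,3],37],[[0,0,0],[0,0,0],37]]'; python3 rel.py 25.5,0,80
python3 - <<'E'
from h import *
shot("wrist","w11",(150,150,350,260),4)
E
python3 bail.py w11 150 150 4
```

```text
t 18.05 TCP rel x,y,z [ 3.020e+01 -1.000e-01  1.056e+02] F along x,y,z [ 0.2  0.9 -0.1] open 37.0
28,0,98 ->tool [-0.1 -0.1  7.9]
28.3,0,88.4 ->tool [2.8 0.  9.2]
25.5,0,80 ->tool [-0.5 -0.   8.8]
21.6,0,75 ->tool [-2.5 -0.   5.8]
15.2,0,69.7 ->tool [-4.8 -0.   6.8]
11.4,0,67.8 ->tool [-3.2 -0.   2.8]
8.2,0,66.7 ->tool [-2.8 -0.   1.9]
4.7,0,65.9 ->tool [-3.2 -0.   1.7]
2.7,0,65.7 ->tool [-1.9 -0.   0.7]
clock: 18.35
tool_pos: [0.4295, 0.0026, 0.098]
tool_rot: [[-0.139, 0.99, 0.036], [0.956, 0.143, -0.256], [-0.259, -0.001, -0.966]]
ft_force: [0.4, 0.8, -0.2]
opening: 0.0371
t 18.35 TCP rel x,y,z [28.2  0.1 98. ] F along x,y,z [ 0.7 -0.6 -0.2] open 37.1
clock: 18.75
tool_pos: [0.4294, 0.0028, 0.0887]
tool_rot: [[-0.139, 0.99, 0.036], [0.956, 0.143, -0.256], [-0.259, -0.001, -0.966]]
ft_force: [0.4, 0.4, 0.2]
opening: 0.0371
t 18.75 TCP rel x,y,z [28.4  0.1 88.7] F along x,y,z [ 0.3 -0.4  0.2] open 37.1
25.5,0,80 ->tool [-0.5  0.1  9.1]
sleeve end top L/R (304, 435) (536, 435) seat (419, 542)
0 cross (421, 349) L30 (239, 445) R30 (602, 445)
0.2 cross (420, 308) L30 (244, 414) R30 (595, 414)
0.4 cross (420, 283) L30 (250, 394) R30 (589, 394)
0.6 cross (419, 275) L30 (256, 384) R30 (583, 384)
0.8 cross (419, 280) L30 (261, 384) R30 (577, 384)
1 cross (419, 296) L30 (265, 393) R30 (572, 393)
1.2 cross (418, 323) L30 (269, 409) R30 (568, 409)
1.4 cross (418, 358) L30 (272, 432) R30 (565, 433)
1.5 cross (418, 378) L30 (274, 446) R30 (563, 446)
1.57 cross (418, 393) L30 (274, 457) R30 (562, 457)
```

View pics/w11.png

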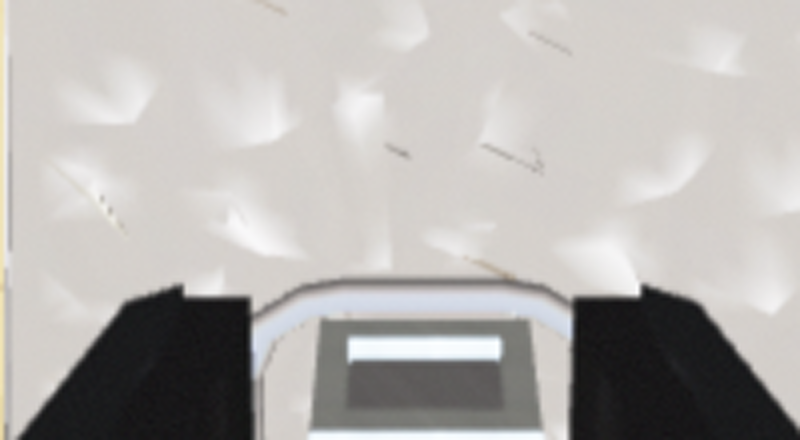

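The bail is now turning: the cross wire is near row 300 (about 0.27 rad) and the side wires are under the fingertips. I'll continue along the arc.

```bash
python3 -m crank '[[[0,0,0],[-0.2,0,4.5],37],[[0,0,0],[-0.3,0,4.5],37],[[0,0,0],[0,0,0],37]]'; python3 rel.py
python3 -m crank '[[[0,0,0],[-1.2,0,3],37],[[0,0,0],[-1.3,0,2.8],37],[[0,0,0],[0,0,0],37]]'; python3 rel.py
python3 -m crank '[[[0,0,0],[-1.6,0,2.3],37],[[0,0,0],[-1.6,0,2.3],37],[[0,0,0],[-1.6,0,2.2],37],[[0,0,0],[0,0,0],37]]'; python3 rel.py 11.4,0,67.8 8.2,0,66.7 4.7,0,65.9 2.7,0,65.7
python3 - <<'E'
from h import *
shot("wrist","w12",(150,150,350,260),4)
E
python3 bail.py w12 150 150 4 | tail -8
```

```text
clock: 19.1
tool_pos: [0.4298, -0.0002, 0.08]
tool_rot: [[-0.139, 0.99, 0.036], [0.956, 0.143, -0.256], [-0.259, -0.001, -0.966]]
ft_force: [0.0, 0.5, 0.1]
opening: 0.0367
t 19.10 TCP rel x,y,z [25.4  0.2 80. ] F along x,y,z [ 0.5 -0.1  0.1] open 36.7
clock: 19.4
tool_pos: [0.4305, -0.0041, 0.0753]
tool_rot: [[-0.138, 0.99, 0.037], [0.956, 0.143, -0.256], [-0.259, -0.0, -0.966]]
ft_force: [-0.4, 0.5, 0.1]
opening: 0.0366
t 19.40 TCP rel x,y,z [21.4  0.  75.3] F along x,y,z [0.5 0.4 0.1] open 36.6
clock: 19.8
tool_pos: [0.4315, -0.0105, 0.0701]
tool_rot: [[-0.138, 0.99, 0.037], [0.956, 0.143, -0.256], [-0.259, -0.0, -0.966]]
ft_force: [0.3, -0.3, 0.2]
opening: 0.0369
t 19.80 TCP rel x,y,z [14.9 -0.  70.1] F along x,y,z [-0.3 -0.3  0.2] open 36.9
11.4,0,67.8 ->tool [-2.8 -0.   3.1]
8.2,0,66.7 ->tool [-2.8 -0.   1.9]
4.7,0,65.9 ->tool [-3.2 -0.   1.7]
2.7,0,65.7 ->tool [-1.9 -0.   0.7]
0.4 cross (420, 285) L30 (224, 413) R30 (616, 413)
0.6 cross (419, 275) L30 (231, 401) R30 (608, 401)
0.8 cross (419, 281) L30 (238, 401) R30 (600, 400)
1 cross (419, 300) L30 (244, 410) R30 (594, 410)
1.2 cross (418, 330) L30 (249, 428) R30 (588, 428)
1.4 cross (418, 369) L30 (253, 454) R30 (584, 454)
1.5 cross (418, 392) L30 (255, 470) R30 (582, 470)
1.57 cross (418, 408) L30 (256, 481) R30 (581, 481)
```

View pics/w12.png

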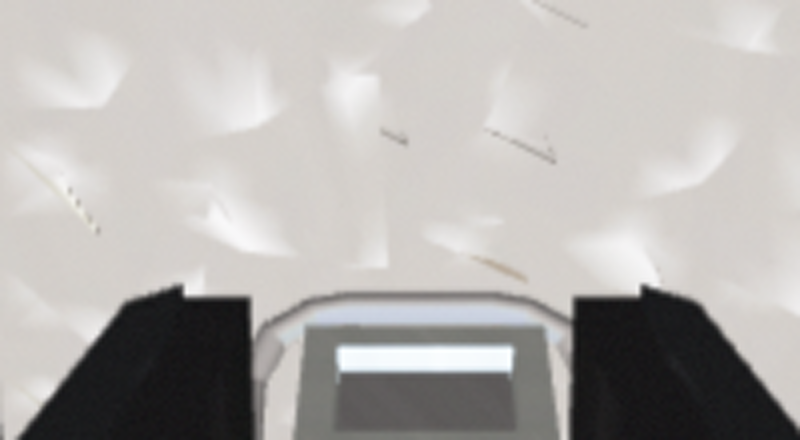

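The cross wire is at row 308, about 1.05 rad, as planned. Next is the snap-over, in small steps with the force watched.

```bash
python3 -m crank '[[[0,0,0],[-1.4,0,1.5],37],[[0,0,0],[-1.4,0,1.4],37],[[0,0,0],[0,0,0],37]]'; python3 rel.py
python3 -m crank '[[[0,0,0],[-1.4,0,1],37],[[0,0,0],[0,0,0],37]]'; python3 rel.py
python3 -m crank '[[[0,0,0],[-1.4,0,0.9],37],[[0,0,0],[0,0,0],37]]'; python3 rel.py
```

```text
clock: 20.15
tool_pos: [0.432, -0.0138, 0.0681]
tool_rot: [[-0.138, 0.99, 0.037], [0.956, 0.143, -0.256], [-0.259, -0.0, -0.966]]
ft_force: [0.4, -0.1, -0.2]
opening: 0.037
t 20.15 TCP rel x,y,z [11.6 -0.1 68.1] F along x,y,z [-0.1 -0.3 -0.2] open 37.0
clock: 20.35
tool_pos: [0.4322, -0.0154, 0.0676]
tool_rot: [[-0.138, 0.99, 0.037], [0.956, 0.143, -0.256], [-0.259, 0.0, -0.966]]
ft_force: [-0.2, 0.4, 0.1]
opening: 0.0373
t 20.35 TCP rel x,y,z [10.  -0.1 67.6] F along x,y,z [0.5 0.1 0.1] open 37.3
clock: 20.55
tool_pos: [0.4324, -0.0167, 0.067]
tool_rot: [[-0.138, 0.99, 0.037], [0.956, 0.143, -0.256], [-0.258, -0.0, -0.966]]
ft_force: [-0.1, 2.0, -0.0]
opening: 0.037
t 20.55 TCP rel x,y,z [ 8.7 -0.  67. ] F along x,y,z [ 2.  -0.2 -0. ] open 37.0
```

Force is starting to build, with the wire on the nose. I'll keep going.

```bash
python3 -m crank '[[[0,0,0],[-1.2,0,0.5],37],[[0,0,0],[0,0,0],37]]'; python3 rel.py
python3 -m crank '[[[0,0,0],[-1.2,0,0.4],37],[[0,0,0],[0,0,0],37]]'; python3 rel.py
python3 -m crank '[[[0,0,0],[-1.2,0,0.4],37],[[0,0,0],[0,0,0],37]]'; python3 rel.py
python3 -m crank '[[[0,0,0],[-1.0,0,0.3],37],[[0,0,0],[0,0,0],37]]'; python3 rel.py
```

```text
clock: 20.75
tool_pos: [0.4325, -0.0177, 0.0667]
tool_rot: [[-0.138, 0.99, 0.037], [0.956, 0.143, -0.255], [-0.258, -0.0, -0.966]]
ft_force: [0.5, 5.4, -1.5]
opening: 0.0371
t 20.75 TCP rel x,y,z [ 7.7  0.  66.7] F along x,y,z [ 5.3 -1.3 -1.5] open 37.1
clock: 20.95
tool_pos: [0.4326, -0.0191, 0.0666]
tool_rot: [[-0.139, 0.99, 0.037], [0.956, 0.144, -0.256], [-0.258, -0.0, -0.966]]
ft_force: [-0.0, 2.1, -0.7]
opening: 0.037
t 20.95 TCP rel x,y,z [ 6.2  0.1 66.6] F along x,y,z [ 2.1 -0.3 -0.7] open 37.0
clock: 21.15
tool_pos: [0.4332, -0.021, 0.0668]
tool_rot: [[-0.138, 0.99, 0.037], [0.956, 0.143, -0.257], [-0.259, 0.0, -0.966]]
ft_force: [0.2, 0.3, 0.2]
opening: 0.0369
t 21.15 TCP rel x,y,z [ 4.4 -0.2 66.8] F along x,y,z [ 0.3 -0.2  0.2] open 36.9
clock: 21.35
tool_pos: [0.4333, -0.0218, 0.0668]
tool_rot: [[-0.138, 0.99, 0.037], [0.956, 0.143, -0.256], [-0.259, 0.0, -0.966]]
ft_force: [0.2, 0.9, 0.6]
opening: 0.0367
t 21.35 TCP rel x,y,z [ 3.5 -0.2 66.8] F along x,y,z [ 0.9 -0.3  0.6] open 36.7
```

The force peaked and then dropped to zero, which is the snap. I'll nudge on a little until it is clearly near 1.57, then back out.

```bash
python3 -m crank '[[[0,0,0],[-0.7,0,0.2],37],[[0,0,0],[0,0,0],37]]'; python3 rel.py
python3 -m crank '[[[0,0,0],[-0.4,0,0.1],37],[[0,0,0],[0,0,0],37]]'; python3 rel.py 25,0,80 32,0,100 34,0,150
```

```text
clock: 21.55
tool_pos: [0.4333, -0.0224, 0.0667]
tool_rot: [[-0.138, 0.99, 0.037], [0.956, 0.143, -0.256], [-0.259, 0.0, -0.966]]
ft_force: [0.0, 2.1, 0.9]
opening: 0.0369
t 21.55 TCP rel x,y,z [ 2.9 -0.1 66.7] F along x,y,z [ 2.1 -0.3  0.9] open 36.9
clock: 21.75
tool_pos: [0.4334, -0.0228, 0.0667]
tool_rot: [[-0.138, 0.99, 0.037], [0.956, 0.143, -0.256], [-0.259, 0.0, -0.966]]
ft_force: [-0.4, 0.6, -0.7]
opening: 0.0371
t 21.75 TCP rel x,y,z [ 2.5 -0.1 66.7] F along x,y,z [ 0.6  0.3 -0.7] open 37.1
25,0,80 ->tool [ 18.3  -0.1 -18.6]
32,0,100 ->tool [  1.6   0.  -21.1]
34,0,150 ->tool [-11.    0.  -48.8]
```

```bash
python3 -m crank '[[[0,0,0],[4,0,-3],37],[[0,0,0],[7,0,-7],37],[[0,0,0],[8,0,-10],37],[[0,0,0],[2,0,-20],37],[[0,0,0],[-4,0,-25],37],[[0,0,0],[-7,0,-26],37],[[0,7.5,0],[0,0,-20],37],[[0,7.5,0],[0,0,-20],37],[[0,0,0],[0,0,-10],37],[[0,0,0],[0,0,0],37],[[0,0,0],[0,0,0],37]]'; python3 rel.py; python3 - <<'E'
from h import *
shot("wrist","w13",s=1.5);shot("side","s13",(230,170,300,230),10);shot("scene","c13",(170,150,270,240),7)
E
```

```text
clock: 22.85
tool_pos: [0.4267, 0.0184, 0.2005]
tool_rot: [[-0.144, 0.99, -0.001], [0.99, 0.144, -0.002], [-0.002, -0.002, -1.0]]
ft_force: [-0.3, -0.4, 1.0]
opening: 0.0373
t 22.85 TCP rel x,y,z [ 44.3   0.6 200.5] F along x,y,z [-0.3  0.4  1. ] open 37.3
```

View pics/w13.png

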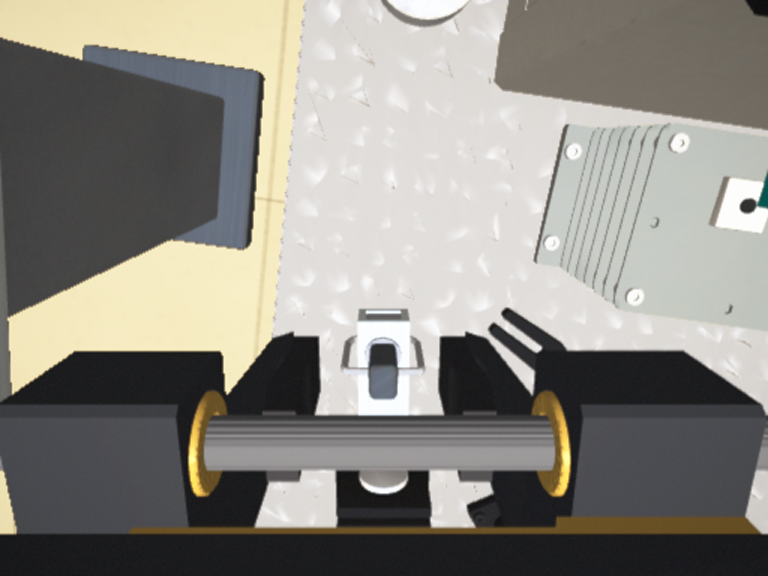

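View pics/c13.png

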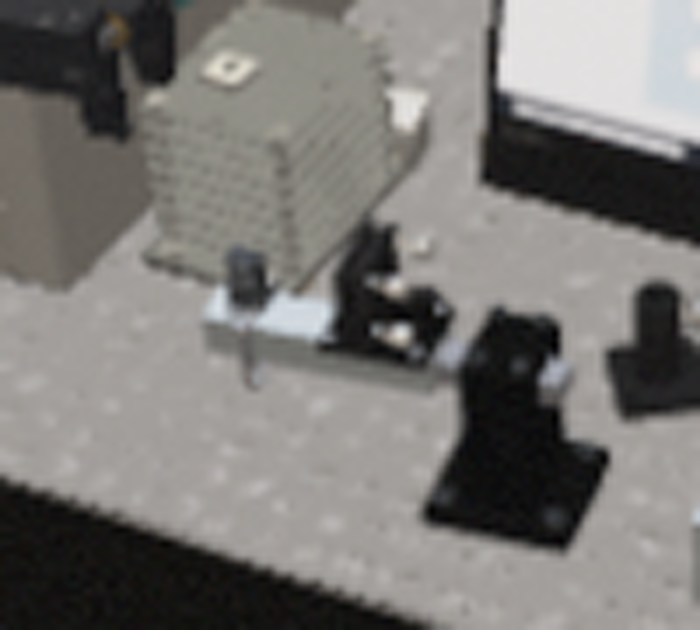

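View pics/s13.png

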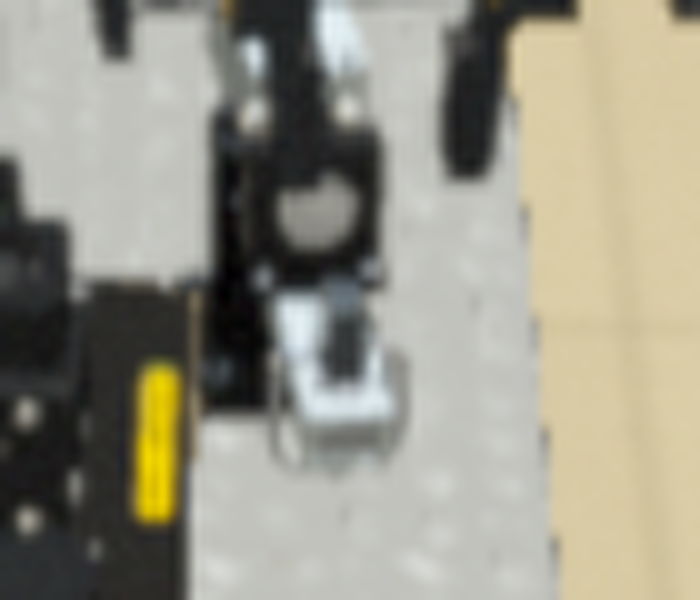

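The bail hangs vertically. In the scene crop the near side wire runs from (247,315) to (252,385), and the head stands upright with the collar on the sleeve. I'll check the angle and seat height before handing in.

```bash
python3 - <<'E'
from h import *
a=np.radians(98.2);u=np.array([np.cos(a),np.sin(a),0]);v=np.array([-np.sin(a),np.cos(a),0])
W=lambda x,y,z:np.array([.4336,-.0253,0])+u*x+v*y+[0,0,z]
for n,f,x0,y0,s in(("scene","c13",170,150,7),("side","s13",230,170,10)):
    z=np.load(f"pics/{f}.npz");p={k:z[k] for k in('f','cx','cy','view')}
    C=lambda X:tuple(int(round((q-o+.5)*s-.5)) for q,o in zip(proj(p,X),(x0,y0)))
    print(n,"head top",C(W(0,0,.124)),"sleeve end corner",C(W(.018,.014,.09)))
    for th in(1.2,1.37,1.46,1.57): print(th,[C(W(-.008+q*np.cos(th),.021,.096-q*np.sin(th))) for q in(0,.02,.036,.044)])
E
python3 dp.py w13 254,246 254,255 254,230 243,225
```

```text
scene head top (233, 253) sleeve end corner (195, 318)
1.2 [(237, 327), (227, 354), (219, 375), (215, 385)]
1.37 [(237, 327), (233, 356), (230, 380), (229, 391)]
1.46 [(237, 327), (236, 358), (236, 382), (236, 394)]
1.57 [(237, 327), (241, 359), (244, 383), (245, 396)]
side head top (345, 301) sleeve end corner (395, 417)
1.2 [(403, 353), (405, 412), (407, 459), (407, 483)]
1.37 [(403, 353), (403, 408), (403, 452), (403, 474)]
1.46 [(403, 353), (402, 406), (402, 448), (401, 468)]
1.57 [(403, 353), (401, 402), (400, 441), (399, 460)]
(254, 246) x 5.5 y 0.5 z 124.0
(254, 255) x -1.2 y 0.5 z 124.7
(254, 230) x 7.3 y 0.4 z 98.8
(243, 225) x 8.8 y 9.3 z 92.0
```

```bash
python3 - <<'E'
from rig import workorder
print(workorder.sign_off())
E
```

```text
the job is handed in; nothing more can be done
None
```

The linchpin is home through the sleeve and bar, the bail is locked behind its nose, and I handed the job in at about 23 s of the 72 s allowed. No verdict is reported back.

**What I did:**
- I took the linchpin from the parking block, turned it to the sleeve's direction and put it in the top hole with the bail open towards the free end.
- I slid the sleeve about 11 mm towards the pedestal under light pressure. There the down force vanished and the pin sank into the hidden hole. I then pushed until the collar seated, with the wrist force at about 10 N at most.
- I pushed the bail's side wires down and round the free end with the spread fingertips. The force rose to about 5 N and then fell to zero at the snap.

**Last checks:**
- **Seat:** the head top reads 124.0–124.7 mm, against 124 mm for a fully seated collar.
- **Bail:** the wires hang vertically in the scene and side views, with the angle at about 1.5–1.57 rad. I did not read the joint itself.
- **Load:** the wrist readings I took stayed near 10 N or below, well under the 40 N limit. I read them only at the end of each move, so short peaks in between would not show.
- **Clearance:** the gripper was about 75 mm above the pin and clear of everything. I did not look again at the plain pin or the bystanders after the work; the path kept clear of them.

**Disagreements:**
- **Fingertips:** the pictures and the first bail approach, which passed without contact, both put the fingertips level with the reported tool position, not 19 mm ahead of it. The pin was therefore held near the top of its grip, and I replanned the bail push to suit.
- **Opening:** it read about 12 mm on the 14 mm head.

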